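# Load the spacer collars, peel off a cover and present it

### The job

Thread the wide brass collar and then the narrow dark one down the post of the blue base, each fully home. Then peel the top cover off the sticky stack by its red grip: raise that corner first, so that the cover tilts clearly while the opposite corner still rests on the stack, and only then lift it away. Finish still holding the cover by its grip, level, still and centred over the post, clear of it by no more than a hand's breadth (do not set it down or let go), and leave the oil bottle, the white nut and the tape roll alone.

Things in the scene. Friction and masses are not known exactly. Their poses are not given: they have to be found in the camera images.
- wide_mid (a point): wide brass collar, ring of outside diameter 44 mm, bore 18 mm, 16 mm high, 0.1 kg, lying flat on the bench with its bore upright; the point is its centre, half-way up
- narrow_mid (a point): narrow dark steel collar, ring of outside diameter 32 mm, bore 18 mm, 22 mm high, 0.08 kg, lying flat on the bench with its bore upright; the point is its centre, half-way up
- post_foot (a point): foot of the upright steel post on the fixed blue base plate (90 x 90 x 12 mm). The point lies on the post's axis, on the top face of the plate, 12 mm above the bench. The post is 14 mm in diameter and rises 52 mm above this point, its last 6 mm tapered
- cover_grip (a point): red grip that stands up from one rim corner of the top cover: 22 mm wide, 10 mm thick, the thickness lying along the rim's diagonal (pinch it from above, fingers closing along the horizontal line from this point to the rim's centre). The point is the grasp centre, 22 mm above the rim's top face; the grip ends 14 mm above the point. It stands 62 mm from the rim's centre. A fingertip may reach down 18 mm below the point before it touches the base of the grip
- cover_centre (a point): centre of the top cover, at the level of its rim's top face; z is the cover's upward normal, and the grip lies on the (-x,-y) diagonal. The cover is a square 110 x 110 mm rim of 2.5 mm sheet with a round dish 93 mm wide that goes down to 12 mm below the rim's underside; with the grip 0.18 to 0.26 kg
- cover_far (a point): underside of the top cover's rim at the corner opposite the grip, 2 mm in from both edges
- holder_far (a point): the place on the stack, fixed to the holder, where cover_far rests while the cover is seated (same point at the start; 35 mm above the bench)
- holder: fixed grey stack holder, 190 x 190 mm plate with three more covers (fixed) nested under the top one and a dark post with a spring ball catch at the middle of each side of the rim. The catches, 50 mm high, lie over the rim's edge and hold it down with about 2 N each (the whole cover, pulled straight up, 10 to 13 N with its weight); each lets go once the rim there has risen about 5 mm. Origin on the bench under the stack's centre, x and y along the sides of the rim
- kit: fixed blue base plate with the post, 90 x 90 x 12 mm, origin under its centre on the bench
- wide_collar: the wide brass collar, origin at the centre of its underside
- narrow_collar: the narrow dark collar, origin at the centre of its underside
- cover: the top cover with its red grip, origin at the centre of the underside of its dish, 14.5 mm below cover_centre; axes as cover_centre
- oil_bottle: bystander: small green oil bottle, 38 mm wide, 89 mm high, origin under its centre
- white_nut: bystander: white plastic nut, 55 mm wide, 36 mm high, origin under its centre
- tape_roll: bystander: yellow tape roll, 100 mm wide, 19 mm high, lying flat, origin under its centre
Not all that is in view belongs to the job. Of the things that look like the narrow_collar, the larger one is meant. There is more than one size of the cover; the job needs the larger.

How it is judged:
On the way, in this order (a step that is already met when the one before it is completed fails the run):
1. the wide collar is fully home on the post (horizontal distance between wide_mid and post_foot below 0.005 m and z of wide_mid in the frame of post_foot below 0.0105 m), for 0.2 s.
2. the narrow collar is fully home on top of the wide one (all of step 1 and horizontal distance between narrow_mid and post_foot below 0.005 m and z of narrow_mid in the frame of post_foot between 0.024 and 0.03 m), for 0.2 s.
3. the cover is tilted by its raised grip corner while the opposite corner still rests on the stack (angle between cover_centre's own z axis and vertical above 0.12 rad and z of cover_far in the frame of holder below 0.043 m and horizontal distance between cover_far and holder_far below 0.015 m and contact force between the fingers and cover above 0.5 N), for 0.1 s.
At the end, for the whole second after the job is handed in: Both collars home on the post, wide one below (within 5 mm of its axis, 3 mm in height); the fingers hold the cover still, centred within 25 mm of the post's axis, tilted under 0.17 rad, its rim 70 to 190 mm above the plate, touching nothing else (all of step 2 and contact force between the fingers and cover above 0.5 N and horizontal distance between cover_centre and post_foot below 0.025 m and angle between cover_centre's own z axis and vertical below 0.17 rad and z of cover_centre in the frame of post_foot between 0.07 and 0.19 m and linear speed of cover below 0.03 m/s and not (contact force between cover and holder above 0.05 N) and not (contact force between cover and kit above 0.05 N) and not (contact force between cover and wide_collar above 0.05 N) and not (contact force between cover and narrow_collar above 0.05 N)); the arm keeps its last pose, push and grip.
It fails at once if the oil bottle is pushed away or tipped (distance of oil_bottle from where it was at the start of the episode above 0.03 m or angle between oil_bottle's own z axis and vertical above 0.5 rad).
It fails at once if the white nut is pushed away or tipped (distance of white_nut from where it was at the start of the episode above 0.03 m or angle between white_nut's own z axis and vertical above 0.5 rad).
It fails at once if the tape roll is pushed away or tipped (distance of tape_roll from where it was at the start of the episode above 0.03 m or angle between tape_roll's own z axis and vertical above 0.5 rad).
It also fails if it takes over 72 s, if anything falls off the work surface, if the arm or the gripper's body presses on something with over 40 N, if the wrist force passes 120 N, or if a joint passes its speed limit or range.

### The arm

A 6-joint arm with a two-finger parallel gripper is mounted at the origin on the work surface; the furniture and walls round the work are solid. World frame = base frame: x ahead of the robot, y to its left, z up, the work surface at z = 0. Lengths are in m, angles in rad, forces in N, time in s.
With the tool pointing down it reaches from about 0.25 to 0.775 m from the base axis. Payload 8.9 kg.
Tool frame: the origin (TCP) lies between the finger pads; the fingertips stand 17 mm ahead of it and the grasp point (between the pads) lies 2 mm behind it (bot.tcp_to_tips is the distance from the TCP to the fingertips, in m); z points along the fingers, y is the direction in which the jaws open and shut (so a half turn about z gives the same grasp; the last joint's range is limited). The gripper opens to 85 mm and grips with 20 to 120 N. Pads are 22 mm wide; open, the fingers measure 114 mm over their backs; the gripper's body (76 mm by 85 mm) begins 54 mm behind the grasp point. The pads swing forward as they close: fully open they stand 13 mm farther back than shut.
Start: joints at [-0.139, 0.291, -0.153, 1.127, 0, 1.431], TCP at [0.525, 0, 0.248] pointing down, gripper open.
Joint ranges: [-2.52, 2.52], [-0.91, 1.74], [-1.3, 1.37], [-1.96, 2.02], [-1.52, 1.47], [-3.14, 3.14]. Speed limits (rad/s): [2.22, 2.22, 2.79, 3.14, 3.14, 3.14].

### API

Orientations are given as a rotation vector (axis times angle).
In Python, from station import bot, vision, job_done gives the robot as it stands. The module is installed in compiled form; this text tells all that it offers.
- The arm moves only by the tool carry_out, never from a script. Its argument "targets" is a list of rows, each a list of 6 numbers: the shift along the tool's x, y, z in m, then the turn, a rotation vector about the tool's x, y, z in rad. In form: [[tx, ty, tz, rx, ry, rz], ...]. A call has exactly 8 rows; each row is the pose to reach, as a shift and turn from the pose measured when the call began, along the tool's axes at that moment; what a row does not reach only later rows make up. A row lasts 1/10 s, in which the tool goes at most 50 mm and 8.59 degrees, less where a joint would pass 70% of its speed; a pose out of reach is approached as far as the arm can. A call with a gripper value outside its range is refused whole. "claw" is the opening, from 0 (shut) to 1 (fully open), set as the call begins (left out, the last holds). The fingers move at their own pace and stop on an object; the grip force is fixed at half the most. Time passes only in rows, so rows that repeat a pose let the fingers close, or fill a call up. It gives the time, the measured TCP pose, the force and the opening at its end, in the units of the state.
- bot.read_state(): the state, without advancing time (a new reading comes with each control period).
- vision.capture(name): name is "scene" or "side" or "wrist"; returns (picture, depth): 384x512x3 uint8, red, green, blue; 384x512 float32, m along the optical axis (not along the pixel's ray), 0 where there is no reading.
- vision.calibration(name): a dict with "mtx" (3x3 intrinsics, pixels), "distortion" ([k1, k2, p1, p2, k3] as OpenCV has them; the pictures are not rectified), "R" (3x3) and "t" (3): a world point X has camera coordinates R X + t; the wrist camera has in their place "T_tool_cam" (4x4, takes a point from camera to tool coordinates, whose origin is the TCP and whose axes are the flange's). Camera axes: x right, y down, z forward; pixel columns grow to the right and rows downward; lengths in m; the calibration is good to about 2 mm. A picture is of the moment at which its call begins: read the wrist's pose just before it. calibration takes no time and is no camera call.
- job_done(): hands the job in, once; it reports no verdict.
The state is a dict: "t": time; "joint_positions": joint angles; "qd": joint speeds; "joint_torque": joint torques, N m; "position": TCP position; "eef_rot": TCP orientation; "force": force on the tool from outside, world axes, zero at the start; "moment": the same for the moment, N m; "grip_width": opening from 0.0 (shut) to 1.0 (fully open).
Only numpy, scipy, OpenCV 4.12 (cv2) and the standard library are available. Lean on these libraries where they do the work, as an engineer would, in place of code of your own. Each camera call takes 0.05 s, during which the arm holds its last target.

## Working session

There is one attempt and no reset: what is moved stays moved. The work goes in short steps, Python scripts to look and compute and a tool call to move; the robot and the scene stay as the last step left them, time stands still between calls to the robot, and variables do not carry over. Pictures are saved under pics/ and viewed, and the job is handed in when it is done.

Besides the shell and the picture viewer there is one more tool, called by a JSON object that holds its "op" and its "data", one argument or row to a line. carry_out: Moves the arm, as the interface text tells. Its arguments: {"type":"object","properties":{"targets":{"type":"array"},"claw":{"type":"number"}},"required":["targets"]}

```bash
mkdir -p pics; python3 - <<'E'
from station import bot, vision
import cv2,numpy as np
s=bot.read_state();print({k:np.round(v,3).tolist() for k,v in s.items()}, bot.tcp_to_tips)
for n in ["scene","side","wrist"]:
    p,d=vision.capture(n); cv2.imwrite(f"pics/{n}0.png",p[:,:,::-1]); np.save(f"pics/{n}0.npy",d)
    c=vision.calibration(n); print(n,{k:np.round(v,4).tolist() for k,v in c.items()})
E
```

```text
{'t': 0.0, 'joint_positions': [-0.139, 0.291, -0.154, 1.127, 0.0, 1.432], 'qd': [0.0, 0.0, 0.002, -0.0, -0.0, -0.002], 'joint_torque': [-0.003, -53.715, 33.136, 0.016, -0.0, 0.0], 'position': [0.525, 0.0, 0.248], 'eef_rot': [-2.221, -2.221, 0.001], 'force': [0.037, 0.322, 0.001], 'moment': [-0.044, -0.025, -0.044], 'grip_width': 1.002} 0.017
scene {'mtx': [[423.2799, 0.0, 256.623], [0.0, 423.2799, 190.1747], [0.0, 0.0, 1.0]], 'distortion': [-0.0877, 0.0, 0.0, 0.0, 0.0], 'R': [[-0.6384, -0.7696, -0.0127], [-0.4405, 0.3788, -0.8139], [0.6312, -0.514, -0.5809]], 't': [0.3234, 0.2941, 0.9236]}
side {'mtx': [[356.5342, 0.0, 256.3294], [0.0, 356.5342, 195.4094], [0.0, 0.0, 1.0]], 'distortion': [0.0022, 0.0, 0.0, 0.0, 0.0], 'R': [[0.8982, 0.4391, -0.0223], [0.1606, -0.3748, -0.9131], [-0.4093, 0.8165, -0.4071]], 't': [-0.4964, -0.0011, 1.2239]}
wrist {'mtx': [[282.7909, 0.0, 256.9249], [0.0, 282.7909, 192.4107], [0.0, 0.0, 1.0]], 'distortion': [-0.0351, 0.0, 0.0, 0.0, 0.0], 'T_tool_cam': [[0.0012, -0.947, -0.3211, 0.0835], [1.0, 0.0013, -0.0002, 0.0001], [0.0006, -0.3211, 0.947, -0.1255], [0.0, 0.0, 0.0, 1.0]]}
```

View pics/scene0.png

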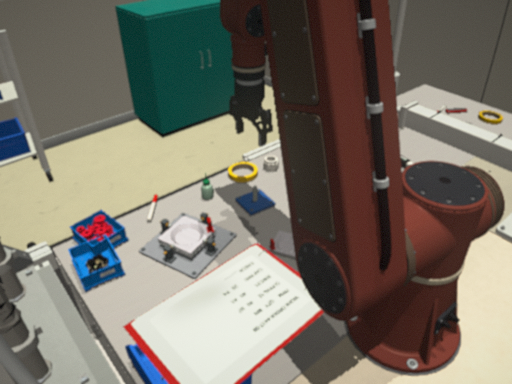

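View pics/side0.png

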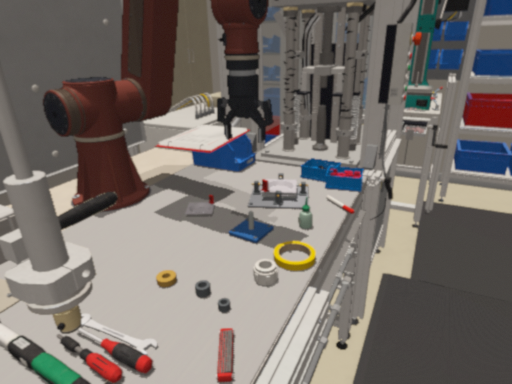

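View pics/wrist0.png

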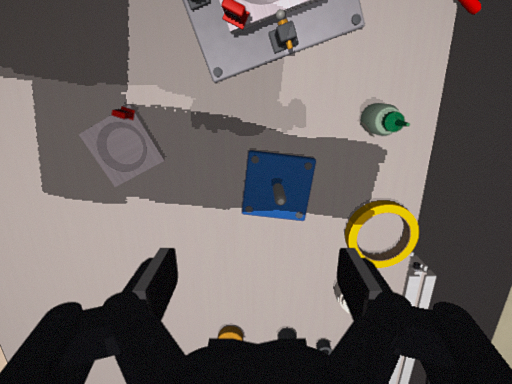

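The side view shows the brass collar at (166,279) and two dark rings, at (203,288) (looks larger) and (223,305). The base post is at (251,222). The large cover in the holder is at (280,190), and a small decoy cover is at (200,205). I'll enlarge these and measure.

```bash
cat > h.py <<'E'
from station import bot, vision
import cv2,numpy as np
from scipy.spatial.transform import Rotation as Rn
def cap(n,tag):
    s=bot.read_state(); p,d=vision.capture(n); c=vision.calibration(n)
    if n=="wrist":
        T=np.eye(4);T[:3,:3]=Rn.from_rotvec(s["eef_rot"]).as_matrix();T[:3,3]=s["position"]
        M=T@np.array(c["T_tool_cam"])
    else:
        M=np.eye(4);R=np.array(c["R"]);M[:3,:3]=R.T;M[:3,3]=-R.T@np.array(c["t"])
    np.savez(f"pics/{tag}.npz",d=d,M=M,K=c["mtx"],D=c["distortion"],p=p)
    cv2.imwrite(f"pics/{tag}.png",p[:,:,::-1]); return s
class V:
    def __init__(s,tag):
        z=np.load(f"pics/{tag}.npz");s.d=z["d"];s.M=z["M"];s.K=z["K"];s.D=z["D"];s.p=z["p"]
    def ray(s,uv):
        uv=np.asarray(uv,float).reshape(-1,1,2)
        n=cv2.undistortPoints(uv,s.K,s.D)[:,0]
        return np.c_[n,np.ones(len(n))]
    def plane(s,uv,z):
        r=s.ray(uv)@s.M[:3,:3].T; o=s.M[:3,3]
        return o+r*((z-o[2])/r[:,2])[:,None]
    def dep(s,uv):
        uv=np.asarray(uv).reshape(-1,2); i=uv.round().astype(int)
        return (s.ray(uv)*s.d[i[:,1],i[:,0]][:,None])@s.M[:3,:3].T+s.M[:3,3]
    def cloud(s):
        v,u=np.mgrid[:384,:512]; return s.dep(np.c_[u.ravel(),v.ravel()]).reshape(384,512,3)
    def proj(s,X):
        Mi=np.linalg.inv(s.M); rv=cv2.Rodrigues(Mi[:3,:3])[0]
        return cv2.projectPoints(np.asarray(X,float).reshape(-1,1,3),rv,Mi[:3,3],s.K,s.D)[0][:,0]
    def crop(s,u0,v0,u1,v1,f,name):
        c=cv2.resize(s.p[v0:v1,u0:u1],None,fx=f,fy=f,interpolation=cv2.INTER_CUBIC);cv2.imwrite(f"pics/{name}.png",c[:,:,::-1])
E
python3 - <<'E'
from h import *
cap("side","s1");v=V("s1");v.crop(140,160,340,330,4,"s1c")
cap("wrist","w1");w=V("w1")
print(v.plane([[166,276],[203,284],[223,302]],0.018).round(3))
print(v.dep([[251,215],[203,284],[223,302],[265,183]]).round(3))
print(w.plane([[277,187],[122,147],[236,12]],0.012).round(3)); print(w.dep([[281,200],[236,12],[355,20],[219,72]]).round(3))
E
```

```text
[[ 0.484 -0.304  0.018]
 [ 0.573 -0.293  0.018]
 [ 0.639 -0.324  0.018]]
[[ 0.559 -0.041  0.057]
 [ 0.572 -0.292  0.016]
 [ 0.634 -0.316  0.01 ]
 [ 0.508  0.156  0.067]]
[[ 0.551 -0.031  0.012]
 [ 0.35   0.023  0.012]
 [ 0.501  0.175  0.012]]
[[ 0.553 -0.03   0.065]
 [ 0.505  0.159  0.074]
 [ 0.636  0.168  0.011]
 [ 0.479  0.112  0.011]]
```

View pics/s1c.png

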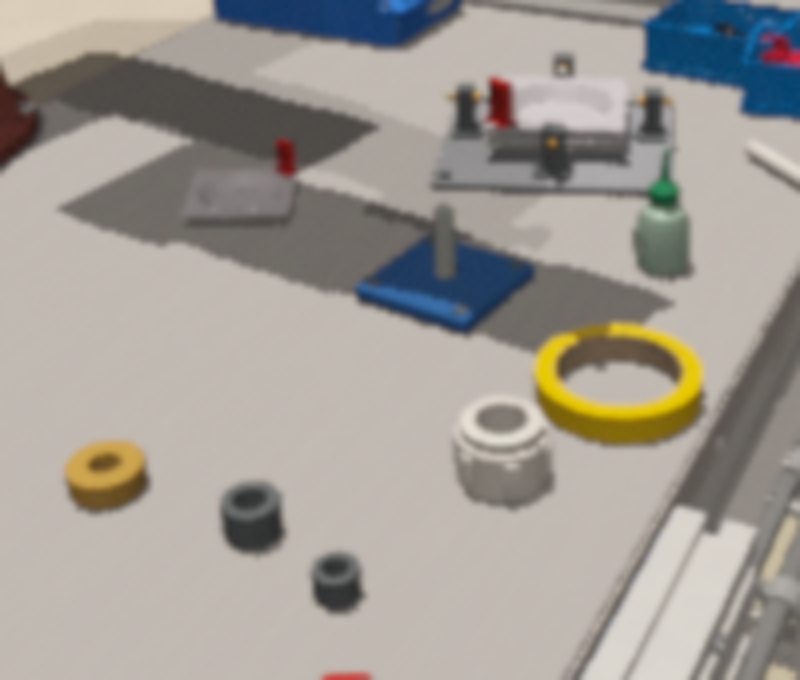

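The crop confirms it. The dark ring at (203,288) is larger than the one at (223,305), so it is the narrow collar. The cover in the grey holder is the larger cover. I'll hover over the brass collar.

{"op": "carry_out", "data": {
  "targets": [
    [-0.05,-0.007,0.015,0,0,0],
    [-0.1,-0.014,0.03,0,0,0],
    [-0.15,-0.021,0.045,0,0,0],
    [-0.2,-0.028,0.06,0,0,0],
    [-0.25,-0.035,0.075,0,0,0],
    [-0.29,-0.041,0.088,0,0,0],
    [-0.304,-0.041,0.088,0,0,0],
    [-0.304,-0.041,0.088,0,0,0]
  ],
  "claw": 1
}}

```text
t: 1.05
position: [0.4831, -0.3063, 0.1593]
eef_rot: [-2.225, -2.217, 0.001]
force: [-0.1, 0.0, -0.6]
grip_width: 0.999
```

```bash
python3 - <<'E'
from h import *
s=cap("wrist","w2");print(s["position"],s["eef_rot"],s["t"],s["joint_positions"])
E
```

```text
[ 0.48313516 -0.30634826  0.15932445] [-2.22456062e+00 -2.21686985e+00  1.10380412e-03] 1.05 [-6.92557017e-01  4.42256933e-01 -1.70951065e-01  9.58672284e-01
 -6.03268045e-04  8.81702829e-01]
```

View pics/w2.png

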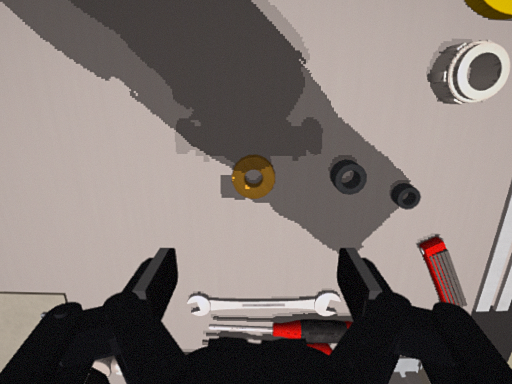

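Brass collar at (254,177), narrow dark collar at (348,176), smaller dark decoy at (405,195), nut at (475,72).

```bash
cat >> h.py <<'E'
def ring(tag,c,h,rad=0.035):
    v=V(tag);P=v.cloud();d=np.hypot(P[...,0]-c[0],P[...,1]-c[1])
    m=(d<rad)&(abs(P[...,2]-h)<0.004)&(v.d>0)
    cnt,hi=cv2.findContours(m.astype(np.uint8),cv2.RETR_CCOMP,cv2.CHAIN_APPROX_NONE)
    for i,k in enumerate(cnt):
        if len(k)>10:
            X=v.plane(k[:,0].astype(float),h); (x,y),r=cv2.minEnclosingCircle((X[:,:2]*1000).astype(np.float32))
            A=np.c_[2*X[:,:2],np.ones(len(X))];q=np.linalg.lstsq(A,(X[:,:2]**2).sum(1),rcond=None)[0]
            print("fit",q[:2].round(4),"r",np.sqrt(q[2]+q[0]**2+q[1]**2).round(4),"enc",round(x,1),round(y,1),round(r,1),"n",len(k),"medz",np.median(P[...,2][m]).round(4))
E
python3 - <<'E'
from h import *
ring("w2",[.484,-.304],.016);ring("w2",[.572,-.295],.022);ring("w2",[.634,-.32],.02)
v=V("w2");print(v.plane([[254,177],[348,174],[405,194]],.016).round(4))
v.crop(215,140,435,225,3.6,"w2c")
E
```

```text
fit [ 0.4787 -0.2987] r 0.0212 enc 478.8 -298.6 21.9 n 120 medz 0.0157
fit [ 0.4788 -0.2987] r 0.0091 enc 478.7 -298.9 9.7 n 52 medz 0.0157
fit [ 0.5732 -0.2981] r 0.0155 enc 573.2 -298.1 16.1 n 91 medz 0.0214
fit [ 0.5732 -0.298 ] r 0.009 enc 573.0 -298.0 9.6 n 51 medz 0.0214
fit [ 0.6355 -0.3193] r 0.0108 enc 635.4 -319.1 11.9 n 71 medz 0.0168
fit [ 0.6358 -0.3194] r 0.0079 enc 635.7 -319.5 9.2 n 49 medz 0.0168
[[ 0.4801 -0.2979  0.016 ]
 [ 0.5727 -0.295   0.016 ]
 [ 0.6332 -0.3159  0.016 ]]
```

View pics/w2c.png

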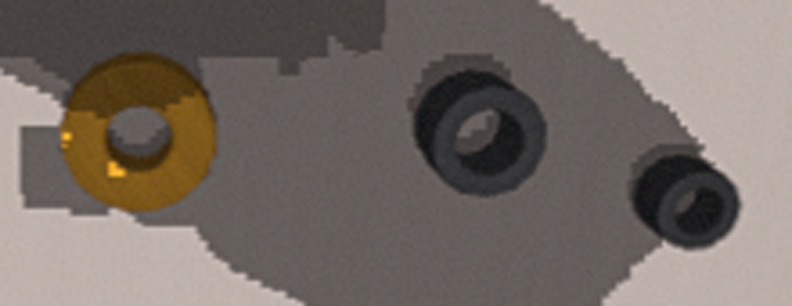

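```bash
cat >> h.py <<'E'
def to(p,R=None):
    s=bot.read_state();R0=Rn.from_rotvec(s["eef_rot"])
    R1=Rn.from_matrix([[0,1,0],[1,0,0],[0,0,-1]]) if R is None else R
    print("shift",R0.inv().apply(np.array(p)-s["position"]).round(4),"turn",(R0.inv()*R1).as_rotvec().round(4))
E
python3 -c "
from h import *
to([.4788,-.2987,.022])"
```

```text
shift [ 0.0057 -0.0045  0.1377] turn [-0.001  -0.0008 -0.002 ]
```

```bash
python3 - <<'E'
from h import *
s=cap("wrist","w3");print(s["position"]);ring("w3",[.4788,-.2987],.016);ring("w3",[.5732,-.298],.022)
to([.4788,-.2987,.022])
E
```

```text
[ 0.48347272 -0.30454967  0.15973989]
fit [ 0.4787 -0.2986] r 0.0212 enc 479.0 -298.7 22.0 n 120 medz 0.0157
fit [ 0.4788 -0.2987] r 0.0091 enc 478.9 -298.7 9.6 n 51 medz 0.0157
fit [ 0.5732 -0.298 ] r 0.0155 enc 573.0 -297.6 16.5 n 91 medz 0.0215
fit [ 0.5729 -0.2979] r 0.0089 enc 573.3 -298.1 9.7 n 52 medz 0.0215
shift [ 0.0046 -0.0049  0.1381] turn [-0.0008 -0.0008 -0.0004]
```

{"op": "carry_out", "data": {
  "targets": [
    [0.003,-0.0025,0.02,0,0,0],
    [0.005,-0.005,0.045,0,0,0],
    [0.005,-0.005,0.075,0,0,0],
    [0.005,-0.005,0.1,0,0,0],
    [0.005,-0.005,0.12,0,0,0],
    [0.005,-0.005,0.133,0,0,0],
    [0.005,-0.005,0.138,0,0,0],
    [0.005,-0.005,0.138,0,0,0]
  ]
}}

```text
t: 1.95
position: [0.4789, -0.2976, 0.0222]
eef_rot: [-2.22, -2.221, -0.0]
force: [0.2, -0.1, 0.6]
grip_width: 1.003
```

```bash
python3 - <<'E'
from h import *
s=cap("wrist","w4");print(s["position"]);to([.4788,-.2987,.022])
E
```

```text
[ 0.47892492 -0.29764354  0.02218599]
shift [-0.0006 -0.0004  0.0007] turn [-0.0002 -0.0004  0.0002]
```

View pics/w4.png

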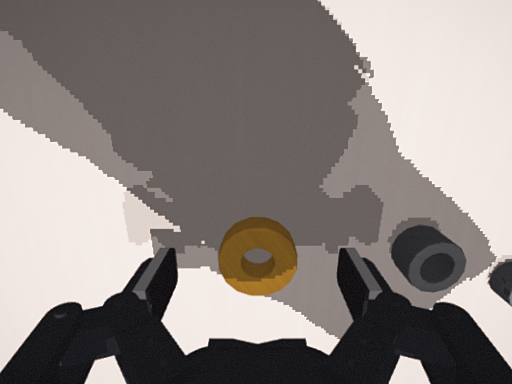

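The collar is centred between the pads at (258,257). Closing.

{"op": "carry_out", "data": {
  "targets": [
    [-0.0006,0,0,0,0,0],
    [-0.0006,0,0,0,0,0],
    [-0.0006,0,0,0,0,0],
    [-0.0006,0,0,0,0,0],
    [-0.0006,0,0,0,0,0],
    [-0.0006,0,0,0,0,0],
    [-0.0006,0,0,0,0,0],
    [-0.0006,0,0,0,0,0]
  ],
  "claw": 0
}}

```text
t: 2.8
position: [0.4795, -0.299, 0.0238]
eef_rot: [2.221, 2.221, 0.001]
force: [-0.9, 1.7, 8.7]
grip_width: 0.474
```

```bash
python3 - <<'E'
from h import *
s=cap("wrist","w5");print(s["position"],s["grip_width"],s["force"]);to([.478,-.298,.15])
E
```

```text
[ 0.47951723 -0.29904856  0.02375434] 0.47380450403453184 [-0.91708553  1.65168085  8.67592257]
shift [ 0.001  -0.0014 -0.1262] turn [0.0008 0.0003 0.    ]
```

View pics/w5.png

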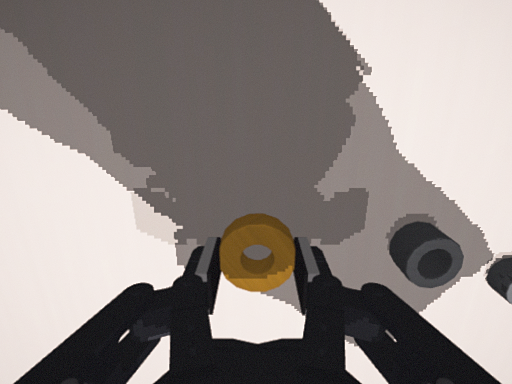

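{"op": "carry_out", "data": {
  "targets": [
    [0,0,-0.01,0,0,0],
    [0,0,-0.03,0,0,0],
    [0,0,-0.05,0,0,0],
    [0,0,-0.075,0,0,0],
    [0,0,-0.1,0,0,0],
    [0,0,-0.12,0,0,0],
    [0,0,-0.126,0,0,0],
    [0,0,-0.126,0,0,0]
  ]
}}

```text
t: 3.65
position: [0.4798, -0.2994, 0.1507]
eef_rot: [2.22, 2.22, 0.001]
force: [-0.3, -0.8, -0.3]
grip_width: 0.477
```

```bash
python3 - <<'E'
from h import *
s=cap("wrist","w6");print(s["position"],s["grip_width"],s["force"]);
v=V("w6");P=v.cloud();p=s["position"];m=(np.hypot(P[...,0]-p[0],P[...,1]-p[1])<.02)&(P[...,2]>.1);print(np.median(P[...,2][m]),m.sum())
ring("w6",p,np.median(P[...,2][m]))
to([.555,-.15,.15])
E
```

```text
[ 0.47981349 -0.29938279  0.15066325] 0.4770072146766929 [-0.32936541 -0.84456896 -0.34621574]
0.20690644002298747 7076
fit [ 0.4796 -0.288 ] r 0.0094 enc 479.8 -290.2 14.1 n 210 medz 0.2077
fit [ 0.5007 -0.2822] r 0.0055 enc 500.9 -282.7 7.2 n 134 medz 0.2077
fit [ 0.459 -0.282] r 0.0054 enc 458.8 -281.9 7.4 n 135 medz 0.2077
shift [ 0.149   0.0757 -0.0004] turn [ 0.0008  0.0003 -0.0001]
```

View pics/w6.png

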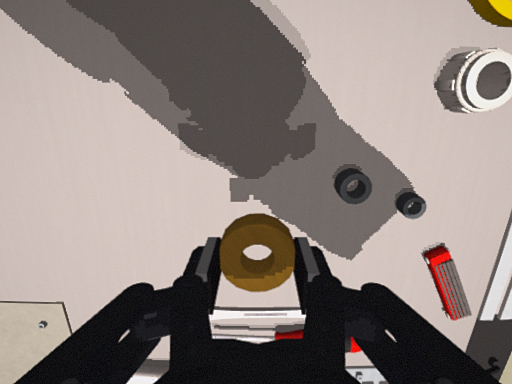

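```bash
cat >> h.py <<'E'
def inhand(tag,box,h_up,s,rmax=.024):
    # ring in hand: top face located in tool frame
    v=V(tag);P=v.cloud();R0=Rn.from_rotvec(s["eef_rot"]);Q=R0.inv().apply((P-s["position"]).reshape(-1,3)).reshape(P.shape)
    u0,v0,u1,v1=box; m=np.zeros(v.d.shape,bool);m[v0:v1,u0:u1]=1
    m&=(v.d>0)&(np.hypot(Q[...,0],Q[...,1])<rmax+.006)&(abs(Q[...,2])<.03)
    z=Q[...,2][m]; zt=np.percentile(z,20); print("ztop tool",np.percentile(z,[5,20,50,80]).round(4))
    t=m&(abs(Q[...,2]-zt)<.0025)
    cnt,_=cv2.findContours(t.astype(np.uint8),cv2.RETR_CCOMP,cv2.CHAIN_APPROX_NONE)
    Mc=np.linalg.inv(np.block([[R0.as_matrix(),np.array(s["position"])[:,None]],[np.zeros((1,3)),np.ones((1,1))]]))@v.M
    for k in cnt:
        if len(k)<25: continue
        r=v.ray(k[:,0].astype(float))@Mc[:3,:3].T;o=Mc[:3,3];X=o+r*((zt-o[2])/r[:,2])[:,None]
        A=np.c_[2*X[:,:2],np.ones(len(X))];q=np.linalg.lstsq(A,(X[:,:2]**2).sum(1),rcond=None)[0]
        print("tool xy",q[:2].round(4),"r",np.sqrt(q[2]+q[0]**2+q[1]**2).round(4),len(k))
    A=np.c_[Q[...,0][t],Q[...,1][t],np.ones(t.sum())];print("tilt",np.linalg.lstsq(A,Q[...,2][t],rcond=None)[0][:2].round(3))
E
python3 - <<'E'
from h import *
s=cap("wrist","w7");inhand("w7",(222,212,296,294),0,s);print(s["position"])
E
```

```text
ztop tool [0.0071 0.0077 0.0083 0.0109]
tool xy [0.0007 0.0005] r 0.0211 236
tool xy [ 0.0007 -0.0002] r 0.0089 91
tilt [0.004 0.001]
[ 0.47931098 -0.29897937  0.14957428]
```

{"op": "carry_out", "data": {
  "targets": [
    [0.02,0.01,0,0,0,0],
    [0.05,0.02,0,0,0,0],
    [0.085,0.035,0,0,0,0],
    [0.12,0.05,0,0,0,0],
    [0.15,0.063,0,0,0,0],
    [0.175,0.072,0,0,0,0],
    [0.18,0.075,0,0,0,0],
    [0.18,0.075,0,0,0,0]
  ]
}}

```text
t: 4.55
position: [0.5537, -0.1179, 0.148]
eef_rot: [-2.218, -2.222, 0.001]
force: [-0.5, 0.1, -1.0]
grip_width: 0.474
```

```bash
python3 - <<'E'
from h import *
s=cap("wrist","w8");print(s["position"])
s=cap("wrist","w9");print(s["position"])
V("w9").crop(180,60,340,180,5,"w9c")
E
```

```text
[ 0.55366168 -0.11790721  0.14796674]
[ 0.55349823 -0.11879226  0.14813949]
```

View pics/w9.png

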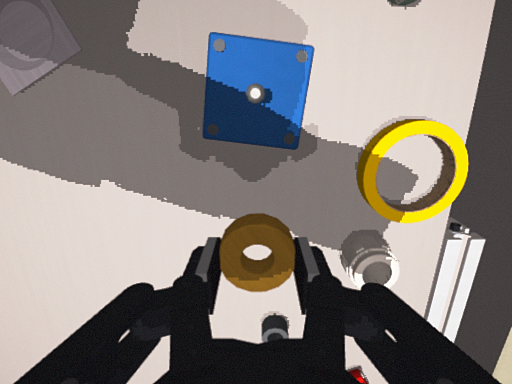

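View pics/w9c.png

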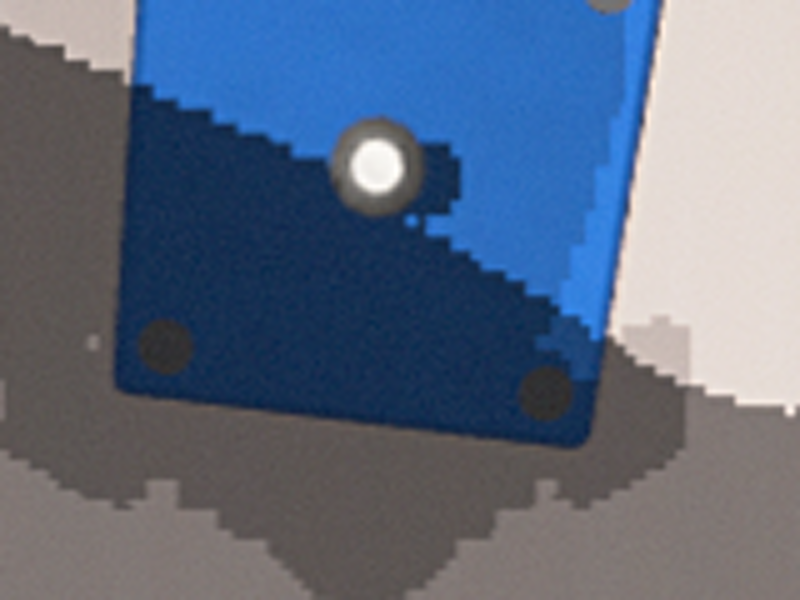

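The post tip (bright disc) is at about (255.0,92.7), and the plate's corners are visible.

```bash
python3 - <<'E'
from h import *
v=V("w9");print(v.plane([[255,92.7]],.064).round(4), v.plane([[208,32],[314,45.5],[299,149],[203,137]],.012).mean(0).round(4))
print(v.dep([[255,93],[240,125]]).round(4))
p=v.plane([[255,92.7]],.064)[0]
to([p[0],p[1]-.0007,.15])
E
```

```text
[[ 0.5519 -0.0324  0.064 ]] [ 0.5524 -0.0322  0.012 ]
[[ 0.5519 -0.0326  0.0651]
 [ 0.5379 -0.0595  0.0123]]
shift [ 0.0862 -0.0016 -0.0016] turn [-0.0014 -0.0004 -0.0004]
```

{"op": "carry_out", "data": {
  "targets": [
    [0.015,0,0.005,0,0,0],
    [0.035,0,0.015,0,0,0],
    [0.055,-0.001,0.025,0,0,0],
    [0.075,-0.001,0.035,0,0,0],
    [0.084,-0.0015,0.042,0,0,0],
    [0.086,-0.0015,0.043,0,0,0],
    [0.086,-0.0015,0.043,0,0,0],
    [0.086,-0.0015,0.043,0,0,0]
  ]
}}

```text
t: 5.45
position: [0.5523, -0.0341, 0.1058]
eef_rot: [-2.222, -2.22, 0.001]
force: [-0.3, -0.6, -1.0]
grip_width: 0.474
```

```bash
python3 - <<'E'
from h import *
s=cap("wrist","w10");print(s["position"],s["force"]);s=cap("wrist","w11");inhand("w11",(222,212,296,294),0,s);to([.5519,-.0331,.1047])
V("w11").crop(200,200,320,300,6,"w11c")
E
```

```text
[ 0.55229384 -0.03414421  0.10578711] [-0.31753732 -0.59296892 -0.9851329 ]
ztop tool [0.0071 0.0077 0.0083 0.0109]
tool xy [0.0007 0.0005] r 0.0211 243
tool xy [ 0.0006 -0.0002] r 0.009 94
tilt [0.004 0.002]
shift [ 0.001  -0.0004  0.0011] turn [-0.0005 -0.0001 -0.0014]
```

View pics/w11c.png

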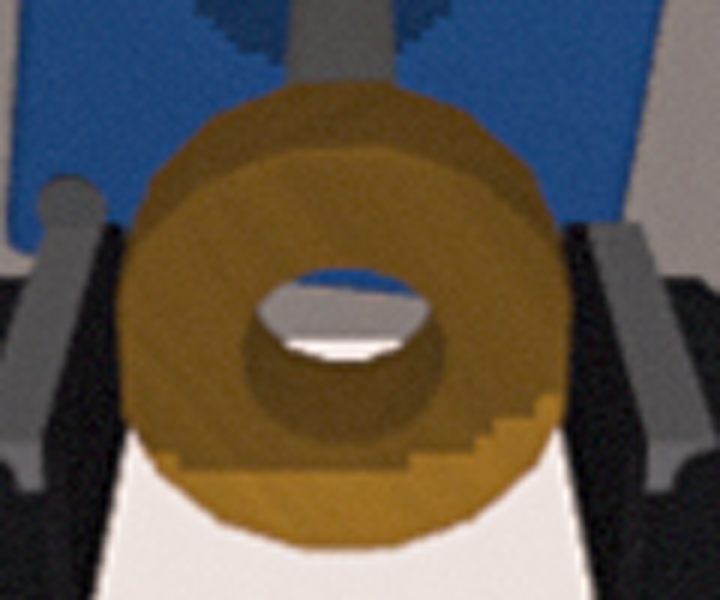

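{"op": "carry_out", "data": {
  "targets": [
    [0.001,-0.0004,0.001,0,0,0],
    [0.001,-0.0004,0.004,0,0,0],
    [0.001,-0.0004,0.008,0,0,0],
    [0.001,-0.0004,0.012,0,0,0],
    [0.001,-0.0004,0.016,0,0,0],
    [0.001,-0.0004,0.02,0,0,0],
    [0.001,-0.0004,0.024,0,0,0],
    [0.001,-0.0004,0.026,0,0,0]
  ]
}}

```text
t: 6.35
position: [0.5517, -0.0331, 0.0793]
eef_rot: [-2.222, -2.219, 0.001]
force: [-0.0, 0.3, -1.5]
grip_width: 0.478
```

```bash
python3 - <<'E'
from h import *
s=cap("wrist","w12");print(s["position"],s["force"]);inhand("w12",(222,212,296,294),0,s);to([.5519,-.0331,.037])
V("w12").crop(200,180,320,300,5,"w12c")
E
```

```text
[ 0.55168454 -0.03307364  0.07930741] [-0.01092557  0.33433272 -1.47633343]
ztop tool [0.0072 0.0077 0.0083 0.0127]
tool xy [0.0007 0.0005] r 0.0211 234
tool xy [ 0.0007 -0.0002] r 0.0089 96
tilt [0.002 0.002]
shift [-0.0001  0.0004  0.0422] turn [-0.0012 -0.0003 -0.0013]
```

View pics/w12c.png

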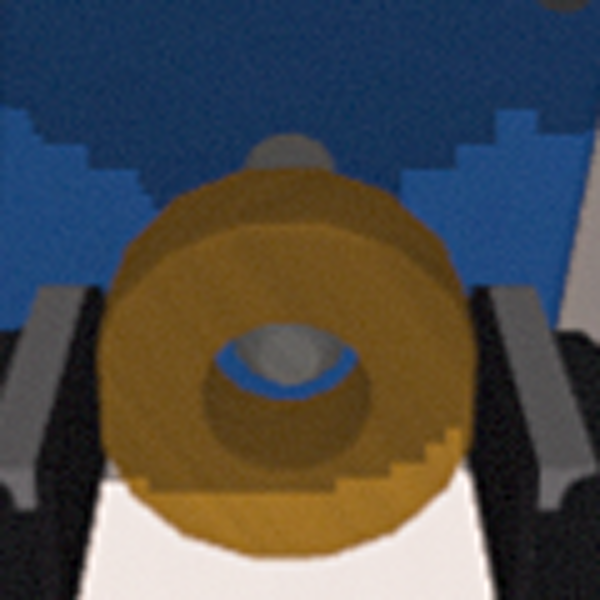

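{"op": "carry_out", "data": {
  "targets": [
    [0,0.0002,0.005,0,0,0],
    [0,0.0002,0.011,0,0,0],
    [0,0.0002,0.017,0,0,0],
    [0,0.0002,0.023,0,0,0],
    [0,0.0002,0.029,0,0,0],
    [0,0.0002,0.035,0,0,0],
    [0,0.0002,0.04,0,0,0],
    [0,0.0002,0.042,0,0,0]
  ]
}}

```text
t: 7.2
position: [0.5514, -0.033, 0.0365]
eef_rot: [-2.222, -2.219, 0.002]
force: [-0.1, -0.1, -1.1]
grip_width: 0.475
```

```bash
python3 - <<'E'
from h import *
s=cap("wrist","w13");print(s["position"],s["force"]);to([.5519,-.0331,.0355])
E
```

```text
[ 0.55142601 -0.03297934  0.03652704] [-0.06148915 -0.10903815 -1.0612817 ]
shift [-0.0001  0.0005  0.001 ] turn [-0.002  -0.0004 -0.0013]
```

View pics/w13.png

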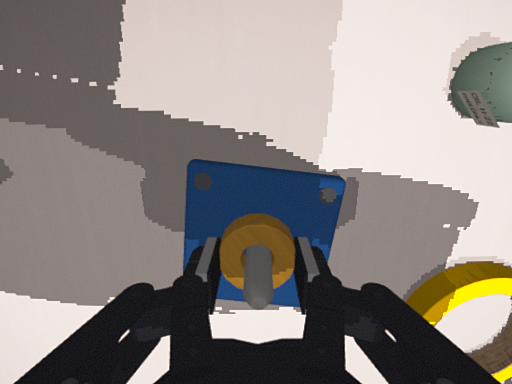

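{"op": "carry_out", "data": {
  "targets": [
    [0,0.0003,0.001,0,0,0],
    [0,0.0003,0.002,0,0,0],
    [0,0.0003,0.002,0,0,0],
    [0,0.0003,0.002,0,0,0],
    [0,0.0003,0.002,0,0,0],
    [0,0.0003,0.002,0,0,0],
    [0,0.0003,0.002,0,0,0],
    [0,0.0003,0.002,0,0,0]
  ]
}}

```text
t: 8.05
position: [0.5518, -0.033, 0.0357]
eef_rot: [-2.222, -2.219, 0.001]
force: [-5.3, 0.6, 12.4]
grip_width: 0.473
```

{"op": "carry_out", "data": {
  "targets": [
    [0,0,0,0,0,0],
    [0,0,0,0,0,0],
    [0,0,0,0,0,0],
    [0,0,-0.002,0,0,0],
    [0,0,-0.01,0,0,0],
    [0,0,-0.03,0,0,0],
    [0,0,-0.06,0,0,0],
    [0,0,-0.09,0,0,0]
  ],
  "claw": 0.8
}}

```text
t: 8.85
position: [0.5516, -0.033, 0.127]
eef_rot: [-2.222, -2.219, 0.002]
force: [1.1, -0.3, 0.7]
grip_width: 0.801
```

```bash
python3 - <<'E'
from h import *
s=cap("wrist","w14");print(s["position"],s["force"],s["grip_width"]);ring("w14",[.552,-.033],.028);ring("w14",[.552,-.033],.030)
E
```

```text
[ 0.55162641 -0.03297728  0.12702696] [ 1.11261845 -0.32275382  0.74529135] 0.8013470535951682
fit [ 0.5515 -0.0325] r 0.0213 enc 551.3 -32.4 22.0 n 138 medz 0.0277
fit [ 0.5514 -0.0394] r 0.0118 enc 550.1 -39.4 14.9 n 101 medz 0.0277
fit [ 0.5511 -0.0243] r 0.0019 enc 551.1 -24.3 2.9 n 14 medz 0.0277
fit [ 0.5514 -0.0321] r 0.0209 enc 551.4 -32.0 21.5 n 140 medz 0.0277
fit [ 0.5514 -0.0378] r 0.012 enc 551.6 -37.3 15.6 n 120 medz 0.0277
```

View pics/w14.png

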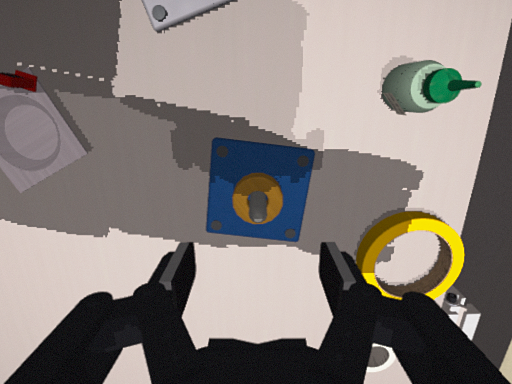

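Brass collar is home: its top is at z = 0.0277 and it is centred on the post. Next is the narrow collar.

{"op": "carry_out", "data": {
  "targets": [
    [-0.03,0.003,-0.01,0,0,0],
    [-0.075,0.008,-0.02,0,0,0],
    [-0.12,0.013,-0.02,0,0,0],
    [-0.165,0.018,-0.02,0,0,0],
    [-0.21,0.021,-0.02,0,0,0],
    [-0.25,0.021,-0.01,0,0,0],
    [-0.265,0.021,0.0,0,0,0],
    [-0.265,0.021,0.01,0,0,0]
  ],
  "claw": 0.75
}}

```text
t: 9.7
position: [0.5747, -0.3005, 0.1218]
eef_rot: [2.223, 2.214, 0.004]
force: [0.4, 0.4, 0.2]
grip_width: 0.748
```

```bash
python3 - <<'E'
from h import *
s=cap("wrist","w15");s=cap("wrist","w16");print(s["position"],s["grip_width"]);ring("w16",[.573,-.298],.022);to([.573,-.298,.026])
E
```

```text
[ 0.5739456  -0.29813936  0.11984826] 0.7552009356767011
fit [ 0.5738 -0.298 ] r 0.0153 enc 573.8 -297.9 16.0 n 103 medz 0.0215
fit [ 0.5738 -0.2978] r 0.0089 enc 573.8 -298.0 9.5 n 58 medz 0.0215
shift [-0.0011 -0.0012  0.0946] turn [ 0.0021 -0.0013 -0.0012]
```

View pics/w16.png

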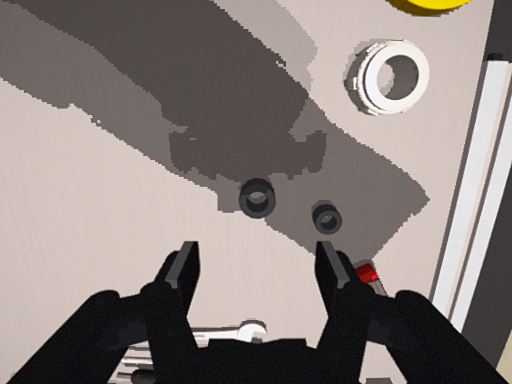

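The narrow collar at (257,198) is clearly larger than the decoy at (327,218). Descending over it with the jaws partly open, so they clear the decoy.

{"op": "carry_out", "data": {
  "targets": [
    [0,-0.0005,0.01,0,0,0],
    [0,-0.0005,0.028,0,0,0],
    [0,-0.0005,0.048,0,0,0],
    [0,-0.0005,0.068,0,0,0],
    [0,-0.0005,0.083,0,0,0],
    [0,-0.0005,0.092,0,0,0],
    [0,-0.0005,0.095,0,0,0],
    [0,-0.0005,0.095,0,0,0]
  ],
  "claw": 0.62
}}

```text
t: 10.6
position: [0.5738, -0.2967, 0.0257]
eef_rot: [2.222, 2.22, 0.004]
force: [-0.5, -0.6, -0.1]
grip_width: 0.622
```

```bash
python3 - <<'E'
from h import *
s=cap("wrist","w17");print(s["position"],s["grip_width"],s["force"]);to([.5736,-.298,.025])
E
```

```text
[ 0.57378731 -0.29666438  0.02567651] 0.6223197072918852 [-0.53383844 -0.57476173 -0.05987855]
shift [-0.001  -0.0004  0.0011] turn [ 0.0028 -0.0009 -0.0011]
```

View pics/w17.png

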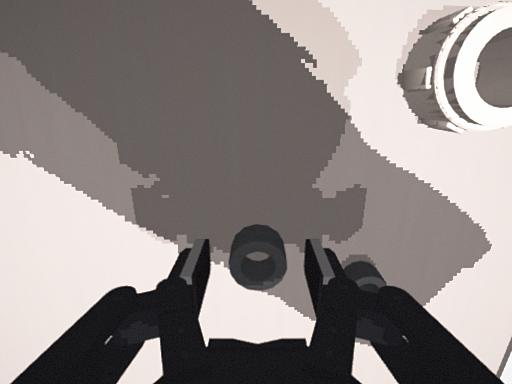

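The collar sits between the pads at (258,258). Closing, then lifting.

{"op": "carry_out", "data": {
  "targets": [
    [-0.001,-0.0003,0,0,0,0],
    [-0.001,-0.0003,0,0,0,0],
    [-0.001,-0.0003,0,0,0,0],
    [-0.001,-0.0003,0,0,0,0],
    [-0.001,-0.0003,0,0,0,0],
    [-0.001,-0.0003,0,0,0,0],
    [-0.001,-0.0003,0,0,0,0],
    [-0.001,-0.0003,0,0,0,0]
  ],
  "claw": 0
}}

```text
t: 11.45
position: [0.5743, -0.2985, 0.0275]
eef_rot: [2.221, 2.218, 0.004]
force: [-1.7, 1.7, 6.8]
grip_width: 0.339
```

{"op": "carry_out", "data": {
  "targets": [
    [0,0,-0.01,0,0,0],
    [0,0,-0.03,0,0,0],
    [0,0,-0.055,0,0,0],
    [0,0,-0.08,0,0,0],
    [0,0,-0.1,0,0,0],
    [0,0,-0.115,0,0,0],
    [0,0,-0.12,0,0,0],
    [0,0,-0.12,0,0,0]
  ]
}}

```text
t: 12.25
position: [0.5742, -0.2988, 0.1486]
eef_rot: [2.219, 2.216, 0.005]
force: [0.4, 0.3, -1.2]
grip_width: 0.344
```

```bash
python3 - <<'E'
from h import *
s=cap("wrist","w18");s=cap("wrist","w19");print(s["position"],s["grip_width"],s["force"]);inhand("w19",(222,212,296,294),0,s,.016)
to([.5517,-.12,.145])
E
```

```text
[ 0.57376746 -0.29854382  0.1476018 ] 0.3364642928021313 [ 0.15077862  0.70197485 -0.77300359]
ztop tool [-0.0199 -0.0006  0.0062  0.0139]
tool xy [-0.004 -0.006] r 0.0088 36
tool xy [0.005  0.0194] r 0.0068 72
tool xy [ 0.0082 -0.0168] r 0.0036 45
tilt [-0.011  0.005]
shift [ 0.1783 -0.022   0.002 ] turn [ 0.0037 -0.0002 -0.0014]
```

View pics/w19.png

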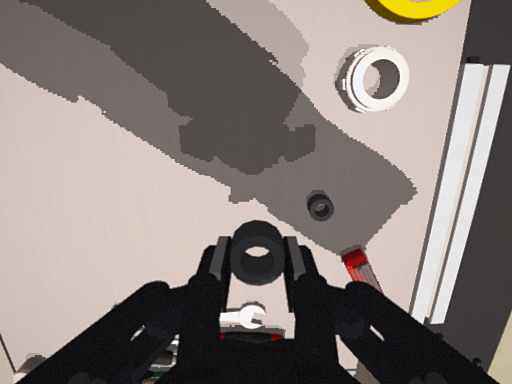

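```bash
python3 - <<'E'
from h import *
V("w19").crop(215,205,300,295,7,"w19c")
s=cap("wrist","w20");inhand("w20",(233,218,283,285),0,s,.016)
v=V("w20");P=v.cloud();R0=Rn.from_rotvec(s["eef_rot"]);print(R0.inv().apply(P[[276,270,255,255],[258,244,238,278]]-s["position"]).round(4))
E
```

```text
ztop tool [0.0052 0.0058 0.0072 0.0174]
tool xy [0.0005 0.0001] r 0.015 160
tool xy [ 0.0005 -0.0001] r 0.0089 89
tilt [0.004 0.001]
[[-0.01    0.0007  0.0068]
 [-0.0068 -0.007   0.0078]
 [ 0.0039 -0.01    0.0058]
 [ 0.0042  0.0112  0.0053]]
```

View pics/w19c.png

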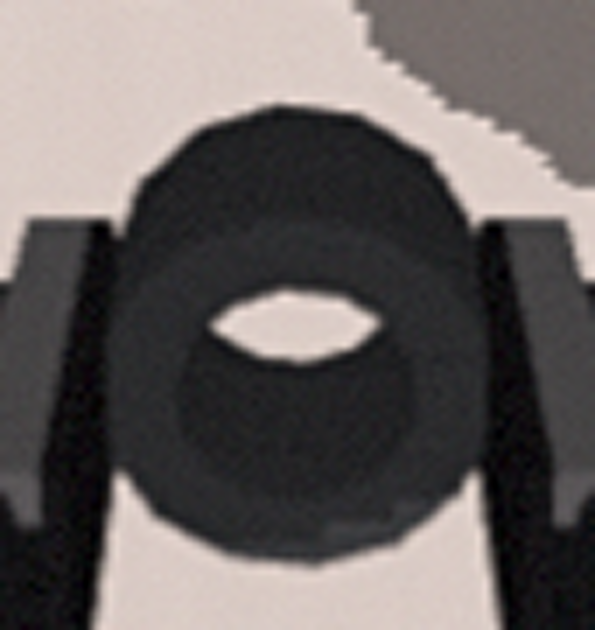

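{"op": "carry_out", "data": {
  "targets": [
    [0.03,-0.003,0,0,0,0],
    [0.075,-0.008,0,0.002,0,-0.001],
    [0.12,-0.013,0,0.0037,0,-0.0014],
    [0.165,-0.018,0,0.0037,0,-0.0014],
    [0.21,-0.021,0.01,0.0037,0,-0.0014],
    [0.25,-0.022,0.025,0.0037,0,-0.0014],
    [0.265,-0.022,0.031,0.0037,0,-0.0014],
    [0.265,-0.022,0.031,0.0037,0,-0.0014]
  ]
}}

```text
t: 13.2
position: [0.5506, -0.0311, 0.1143]
eef_rot: [-2.216, -2.222, 0.002]
force: [-0.2, -0.2, -1.8]
grip_width: 0.339
```

```bash
python3 - <<'E'
from h import *
s=cap("wrist","w21");s=cap("wrist","w22");print(s["position"],s["grip_width"],s["force"])
to([.5518,-.0332,.113])
E
```

```text
[ 0.55135503 -0.03272758  0.11501675] 0.3346266996471339 [ 0.74245795 -1.0062688  -0.64845647]
shift [ 0.0005 -0.0001  0.0025] turn [-0.0009 -0.0001  0.0004]
```

View pics/w22.png

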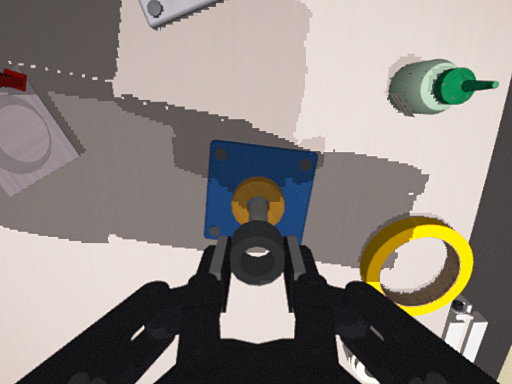

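Aligned over the post. Descending onto the tip.

{"op": "carry_out", "data": {
  "targets": [
    [0,0,0.002,0,0,0],
    [0,0,0.006,0,0,0],
    [0,0,0.011,0,0,0],
    [0,0,0.016,0,0,0],
    [0,0,0.021,0,0,0],
    [0,0,0.026,0,0,0],
    [0,0,0.03,0,0,0],
    [0,0,0.032,0,0,0]
  ]
}}

```text
t: 14.1
position: [0.5516, -0.0336, 0.083]
eef_rot: [-2.22, -2.221, 0.002]
force: [-0.7, -0.1, -0.7]
grip_width: 0.341
```

```bash
python3 - <<'E'
from h import *
s=cap("wrist","w23");print(s["position"],s["grip_width"],s["force"])
to([.5518,-.0332,.0557]);V("w23").crop(215,195,305,295,6,"w23c")
E
```

```text
[ 0.55161886 -0.03364514  0.08298358] 0.34112426353569375 [-0.70392389 -0.11002542 -0.66992077]
shift [0.0004 0.0003 0.0272] turn [-0.0016 -0.0002  0.0005]
```

View pics/w23c.png

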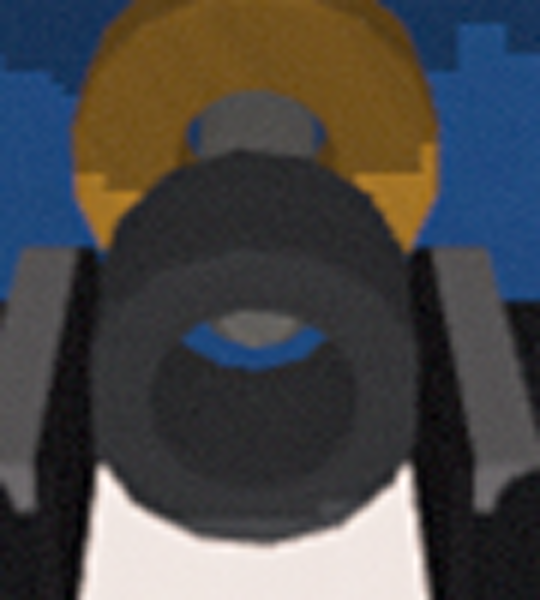

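{"op": "carry_out", "data": {
  "targets": [
    [0.0003,0.0003,0.003,0,0,0],
    [0.0003,0.0003,0.008,0,0,0],
    [0.0003,0.0003,0.013,0,0,0],
    [0.0003,0.0003,0.018,0,0,0],
    [0.0003,0.0003,0.023,0,0,0],
    [0.0003,0.0003,0.027,0,0,0],
    [0.0003,0.0003,0.029,0,0,0],
    [0.0003,0.0003,0.029,0,0,0]
  ]
}}

```text
t: 14.95
position: [0.5517, -0.0333, 0.0554]
eef_rot: [-2.22, -2.221, 0.002]
force: [-8.2, 1.2, 21.5]
grip_width: 0.339
```

```bash
python3 - <<'E'
from h import *
s=cap("wrist","w24");print(s["position"],s["grip_width"],s["force"])
to([.5518,-.0332,.0557])
E
```

```text
[ 0.5517328  -0.03331104  0.05535053] 0.3392572344036046 [-8.16017456  1.20221143 21.48741766]
shift [ 0.0001  0.0001 -0.0003] turn [-0.0012  0.0001  0.0005]
```

Seated with 21 N of contact. Releasing and going up.

{"op": "carry_out", "data": {
  "targets": [
    [0,0,-0.001,0,0,0],
    [0,0,-0.001,0,0,0],
    [0,0,-0.001,0,0,0],
    [0,0,-0.002,0,0,0],
    [0,0,-0.01,0,0,0],
    [0,0,-0.03,0,0,0],
    [0,0,-0.06,0,0,0],
    [0,0,-0.1,0,0,0]
  ],
  "claw": 0.7
}}

```text
t: 15.8
position: [0.5508, -0.0331, 0.1557]
eef_rot: [-2.219, -2.22, 0.004]
force: [0.8, -0.4, 0.8]
grip_width: 0.7
```

```bash
python3 - <<'E'
from h import *
s=cap("wrist","w25");print(s["position"],s["grip_width"],s["force"])
ring("w25",[.552,-.033],.05)
E
```

```text
[ 0.5507894  -0.03312994  0.15569844] 0.6999330260173461 [ 0.77144986 -0.44751271  0.75160925]
fit [ 0.5512 -0.0328] r 0.0153 enc 551.1 -32.7 16.0 n 98 medz 0.0496
fit [ 0.5512 -0.0343] r 0.0086 enc 551.2 -33.8 9.8 n 63 medz 0.0496
```

View pics/w25.png

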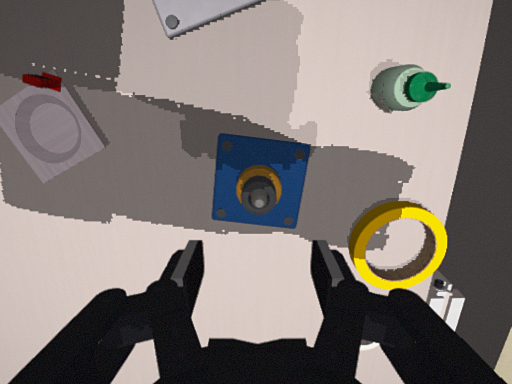

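Narrow collar is home too (top at 0.0496). Now to the stack.

{"op": "carry_out", "data": {
  "targets": [
    [0.01,0,-0.03,0,0,0],
    [0.03,0,-0.06,0,0,0],
    [0.06,0,-0.09,0,0,0],
    [0.09,0,-0.11,0,0,0],
    [0.12,0,-0.115,0,0,0],
    [0.145,0,-0.115,0,0,0],
    [0.15,0,-0.115,0,0,0],
    [0.15,0,-0.115,0,0,0]
  ]
}}

```text
t: 16.65
position: [0.5535, 0.1169, 0.2777]
eef_rot: [2.215, 2.22, 0.004]
force: [0.2, -0.6, 0.5]
grip_width: 0.702
```

```bash
python3 - <<'E'
from h import *
s=cap("wrist","w26");s=cap("wrist","w27");print(s["position"])
v=V("w27");v.crop(120,20,380,215,3,"w27c")
E
```

```text
[0.55351784 0.11617464 0.27759362]
```

View pics/w27.png

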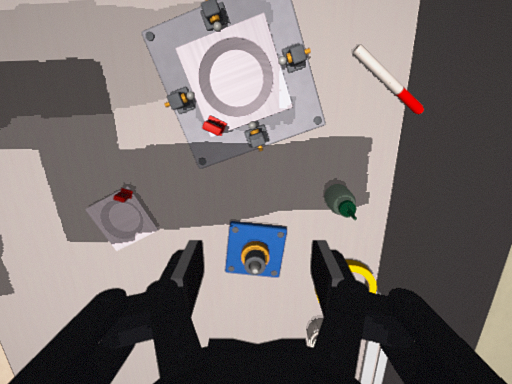

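View pics/w27c.png

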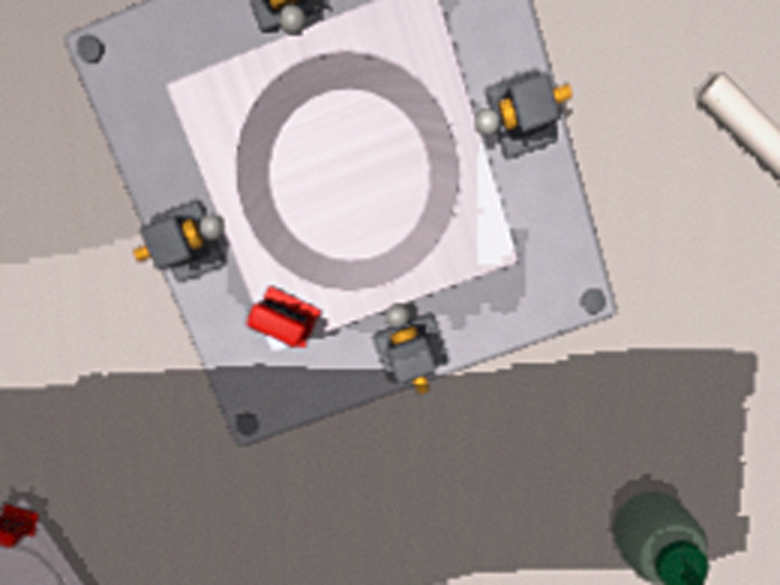

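Holder cover: rim corners at about (176,48), (292,107), (265,13) and (210,135). Its red grip is at (214,126) and the four catches are at the sides' middles. The small decoy cover lies apart at (122,215).

```bash
python3 - <<'E'
from h import *
v=V("w27")
C=v.plane([[176,48.3],[292.3,107.3],[265,13.5],[211,134]],.0375);print(C.round(4),"mid",C[:2].mean(0).round(4))
P=v.cloud();p=v.p.astype(int);red=(p[...,0]>110)&(p[...,1]<60)&(p[...,2]<60)
m=red&(abs(P[...,1]-.16)<.05)&(abs(P[...,0]-.5)<.05)&(P[...,2]>.067)
X=P[m];print(m.sum(),X.mean(0).round(4),X.max(0).round(4),X.min(0).round(4))
r=cv2.minAreaRect((X[:,:2]*1000).astype(np.float32));print(r)
# rim ring: dish centre fit via rim-top points
m=(abs(P[...,2]-.0375)<.003)&(np.hypot(P[...,0]-.54,P[...,1]-.205)<.1)
cv2.imwrite("pics/m27.png",(m*255).astype(np.uint8)); print(m.sum())
cnt,h=cv2.findContours(m.astype(np.uint8),cv2.RETR_CCOMP,cv2.CHAIN_APPROX_NONE)
for k in cnt:
    if len(k)>60:
        Y=v.plane(k[:,0].astype(float),.0375)[:,:2];A=np.c_[2*Y,np.ones(len(Y))];q=np.linalg.lstsq(A,(Y**2).sum(1),rcond=None)[0]
        print(q[:2].round(4),np.sqrt(q[2]+q[:2]@q[:2]).round(4),len(k),cv2.minAreaRect((Y*1000).astype(np.float32)))
E
```

```text
[[0.4594 0.254  0.0375]
 [0.5986 0.1871 0.0375]
 [0.5635 0.2902 0.0375]
 [0.496  0.1541 0.0375]] mid [0.529  0.2205 0.0375]
105 [0.5034 0.1646 0.0731] [0.5131 0.1731 0.075 ] [0.4926 0.158  0.0688]
((502.9582824707031, 165.39073181152344), (9.033923149108887, 21.357608795166016), 66.4355239868164)
4630
[0.5294 0.2239] 0.0615 367 ((528.5184326171875, 221.48178100585938), (110.62519073486328, 110.44012451171875), 19.9664249420166)
[0.5288 0.221 ] 0.0423 246 ((528.3491821289062, 220.6856231689453), (85.38719177246094, 86.16958618164062), 14.277124404907227)
```

View pics/m27.png

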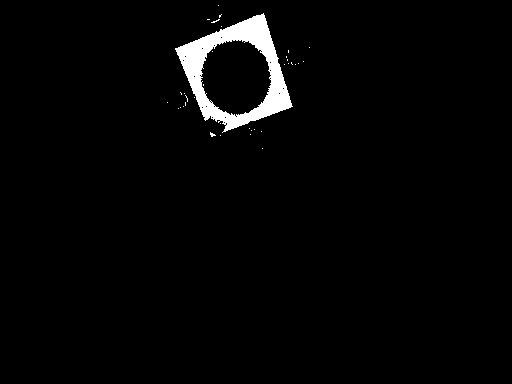

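{"op": "carry_out", "data": {
  "targets": [
    [0.006,-0.006,0.01,0,0,-0.142],
    [0.012,-0.012,0.02,0,0,-0.284],
    [0.018,-0.018,0.03,0,0,-0.426],
    [0.024,-0.024,0.04,0,0,-0.568],
    [0.03,-0.03,0.05,0,0,-0.71],
    [0.036,-0.036,0.06,0,0,-0.852],
    [0.042,-0.043,0.07,0,0,-0.994],
    [0.049,-0.051,0.077,0,0,-1.134]
  ],
  "claw": 0.5
}}

```text
t: 17.55
position: [0.5027, 0.1633, 0.1995]
eef_rot: [0.673, 3.063, -0.002]
force: [0.4, -0.1, 0.0]
grip_width: 0.501
```

```bash
cat >> h.py <<'E'
def Ryaw(deg):
    a=np.radians(deg); y=np.array([np.cos(a),np.sin(a),0]); z=np.array([0,0,-1.]); return Rn.from_matrix(np.c_[np.cross(y,z),y,z])
E
python3 - <<'E'
from h import *
s=cap("wrist","w28");s=cap("wrist","w29");print(s["position"],s["joint_positions"])
to([.5025,.1648,.2],Ryaw(65))
v=V("w29")
P=v.cloud();p=v.p.astype(int);red=(p[...,0]>90)&(p[...,1]<60)&(p[...,2]<60)
m=red&(np.hypot(P[...,0]-.503,P[...,1]-.165)<.03)&(P[...,2]>.068)
X=P[m];print(m.sum(),X.mean(0).round(4),cv2.minAreaRect((X[:,:2]*1000).astype(np.float32)))
m=(abs(P[...,2]-.0375)<.003)&(np.hypot(P[...,0]-.5287,P[...,1]-.221)<.09)&(v.d>0)
cnt,h=cv2.findContours(m.astype(np.uint8),cv2.RETR_CCOMP,cv2.CHAIN_APPROX_NONE)
for k in cnt:
    if len(k)>60:
        Y=v.plane(k[:,0].astype(float),.0375)[:,:2];A=np.c_[2*Y,np.ones(len(Y))];q=np.linalg.lstsq(A,(Y**2).sum(1),rcond=None)[0]
        print(q[:2].round(4),np.sqrt(q[2]+q[:2]@q[:2]).round(4),len(k),cv2.minAreaRect((Y*1000).astype(np.float32)))
E
```

```text
[0.50097647 0.16417099 0.19856549] [ 0.17938202  0.32690518 -0.23771355  1.00421544 -0.00243737  0.60297001]
shift [-0.0002  0.0012 -0.0007] turn [-0.0007  0.0038  0.0013]
167 [0.5031 0.1646 0.0732] ((502.2264709472656, 164.97007751464844), (8.541032791137695, 20.951889038085938), 65.61782836914062)
[0.5276 0.2211] 0.0629 395 ((528.9332275390625, 219.02618408203125), (114.89276885986328, 114.56224822998047), 19.725759506225586)
[0.5275 0.2205] 0.0426 261 ((527.5338134765625, 220.76190185546875), (86.24681091308594, 86.89677429199219), 47.95393753051758)
```

View pics/w29.png

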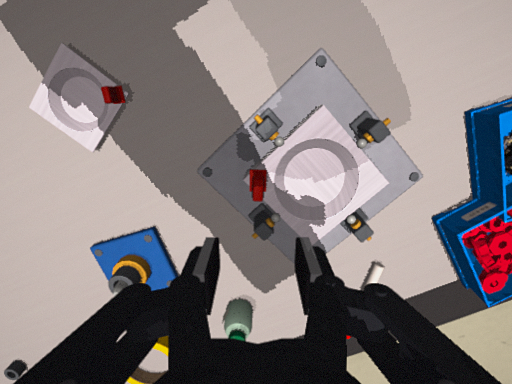

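```bash
python3 - <<'E'
from h import *
v=V("w27");print(v.dep([[347,210],[340,190]]).round(3))
v=V("w29");print(v.dep([[238,310],[258,175],[258,193]]).round(3));v.crop(200,90,420,260,3.6,"w29c")
to([.5027,.1647,.061],Ryaw(65))
E
```

```text
[[0.671 0.061 0.067]
 [0.67  0.077 0.031]]
[[0.658 0.067 0.024]
 [0.493 0.17  0.057]
 [0.504 0.165 0.073]]
shift [1.000e-04 1.300e-03 1.383e-01] turn [-0.0007  0.0038  0.0013]
```

View pics/w29c.png

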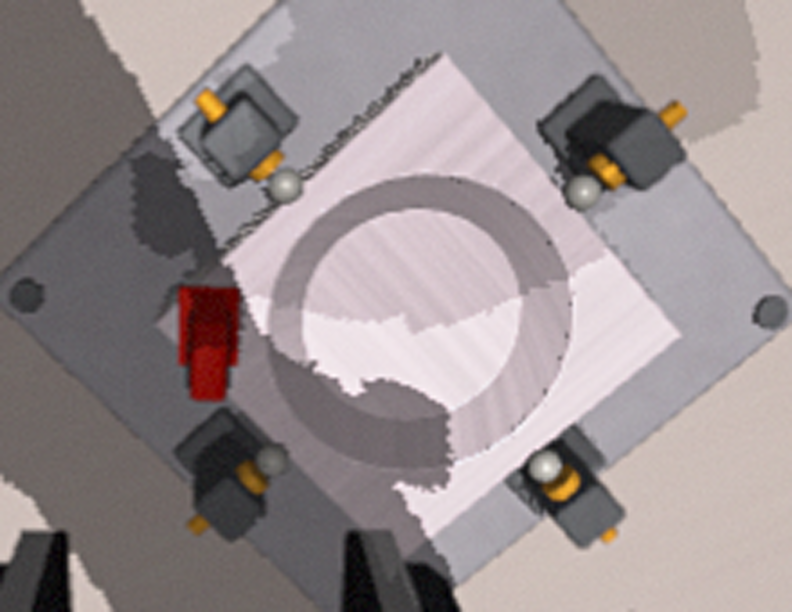

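{"op": "carry_out", "data": {
  "targets": [
    [0,0.001,0.01,0,0.0038,0.001],
    [0,0.001,0.03,0,0.0038,0.001],
    [0,0.001,0.055,0,0.0038,0.001],
    [0,0.001,0.08,0,0.0038,0.001],
    [0,0.001,0.1,0,0.0038,0.001],
    [0,0.001,0.12,0,0.0038,0.001],
    [0,0.001,0.134,0,0.0038,0.001],
    [0,0.001,0.138,0,0.0038,0.001]
  ]
}}

```text
t: 18.45
position: [0.5021, 0.1635, 0.0596]
eef_rot: [-0.685, -3.064, 0.003]
force: [-0.2, 0.5, 0.2]
grip_width: 0.501
```

```bash
python3 - <<'E'
from h import *
s=cap("wrist","w30");s=cap("wrist","w31");print(s["position"],s["force"])
to([.5027,.1647,.061],Ryaw(65))
cap("side","s31");V("s31").crop(215,150,345,235,6,"s31c")
E
```

```text
[0.50227893 0.16364016 0.05995308] [-0.25969616  0.13172545 -0.77325965]
shift [ 0.0003  0.0008 -0.0002] turn [-0.0014 -0.0008 -0.0023]
```

View pics/w31.png

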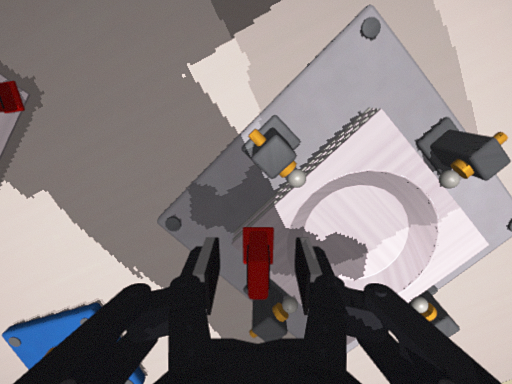

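View pics/s31c.png

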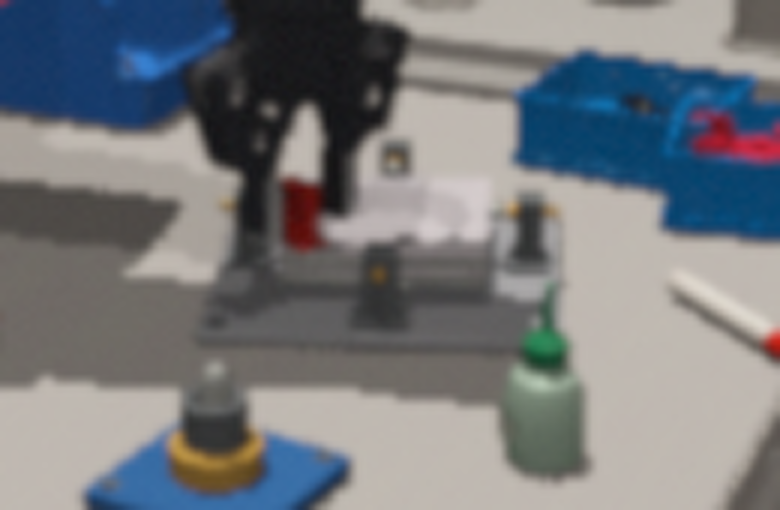

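The grip is between the pads at (258,262). Raising 2 mm, nudging across and closing.

{"op": "carry_out", "data": {
  "targets": [
    [0,0.001,-0.002,0,0,0],
    [0,0.001,-0.002,0,0,0],
    [0,0.001,-0.002,0,0,0],
    [0,0.001,-0.002,0,0,0],
    [0,0.001,-0.002,0,0,0],
    [0,0.001,-0.002,0,0,0],
    [0,0.001,-0.002,0,0,0],
    [0,0.001,-0.002,0,0,0]
  ],
  "claw": 0
}}

```text
t: 19.4
position: [0.5044, 0.165, 0.0646]
eef_rot: [0.683, 3.064, -0.0]
force: [-0.2, -1.5, 7.1]
grip_width: 0.099
```

```bash
python3 - <<'E'
from h import *
s=cap("wrist","w32");print(s["position"],s["eef_rot"],s["force"],s["moment"],s["grip_width"])
# arc about far corner
R0=Rn.from_rotvec(s["eef_rot"]);p0=np.array(s["position"])
c=np.array([.5284,.2208,.035]); d=np.array([np.cos(np.radians(65)),np.sin(np.radians(65)),0]); piv=c+d*.075
ax=np.cross(d,[0,0,1.])*1  # candidate axis
for th in (0,.02,.04,.06,.08,.1,.12,.14,.16,.18,.2):
    Q=Rn.from_rotvec(-(-ax)*th) 
    q=piv+Q.apply(p0-piv); 
    print(th,"lift",(q-p0)[2].round(4),R0.inv().apply(q-p0).round(4),(R0.inv()*(Q*R0)).as_rotvec().round(4))
E
```

```text
[0.5043694  0.16498508 0.0645921 ] [ 6.82910912e-01  3.06437957e+00 -3.10202844e-04] [-0.24596477 -1.45723     7.12265916] [-0.2422132   0.11588638 -0.1730925 ] 0.09949587349858338
0 lift 0.0 [0. 0. 0.] [-0.  0.  0.]
0.02 lift -0.0027 [ 0.     -0.0006  0.0027] [-0.02  0.    0.  ]
0.04 lift -0.0055 [ 0.     -0.0011  0.0055] [-0.04    0.0001  0.0001]
0.06 lift -0.0082 [ 0.     -0.0015  0.0082] [-0.06    0.0001  0.0001]
0.08 lift -0.0109 [ 0.     -0.0019  0.0109] [-0.08    0.0002  0.0002]
0.1 lift -0.0137 [ 0.     -0.0023  0.0137] [-0.1     0.0002  0.0002]
0.12 lift -0.0165 [ 0.     -0.0026  0.0165] [-0.12    0.0003  0.0002]
0.14 lift -0.0192 [ 0.     -0.0028  0.0192] [-0.14    0.0003  0.0003]
0.16 lift -0.022 [ 0.    -0.003  0.022] [-0.16    0.0004  0.0003]
0.18 lift -0.0248 [ 0.     -0.0031  0.0248] [-0.18    0.0004  0.0004]
0.2 lift -0.0276 [ 0.     -0.0032  0.0276] [-0.2     0.0004  0.0004]
```

View pics/w32.png

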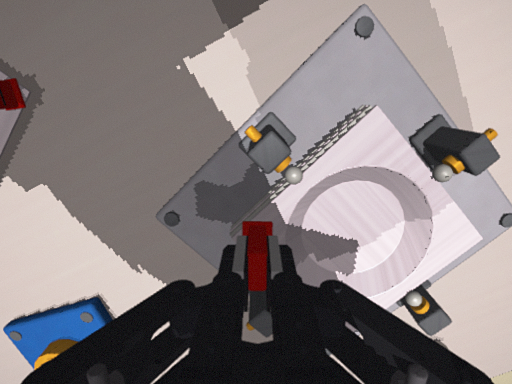

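{"op": "carry_out", "data": {
  "targets": [
    [0,0.0004,-0.0015,0.01,0,0],
    [0,0.001,-0.004,0.03,0,0],
    [0,0.0017,-0.007,0.05,0,0],
    [0,0.0024,-0.0095,0.07,0,0],
    [0,0.0032,-0.0122,0.09,0,0],
    [0,0.004,-0.015,0.11,0,0],
    [0,0.0045,-0.0162,0.12,0,0],
    [0,0.0045,-0.0162,0.12,0,0]
  ]
}}

```text
t: 20.25
position: [0.5063, 0.1694, 0.0808]
eef_rot: [-0.676, -3.038, 0.184]
force: [-0.3, -2.1, -1.7]
grip_width: 0.103
```

```bash
cat >> h.py <<'E'
def tilt(s):
    R=Rn.from_rotvec(s["eef_rot"]).as_matrix();return np.arccos(-R[2,2]).round(4),R[2].round(3)
E
python3 - <<'E'
from h import *
s=cap("wrist","w33");print(s["position"],s["force"],s["moment"],s["grip_width"],tilt(s))
cap("side","s33");V("s33").crop(215,150,345,235,6,"s33c")
E
```

```text
[0.5062526  0.16938225 0.08079774] [-0.30798146 -2.06203362 -1.6984339 ] [-0.26818889  0.08095638  0.02317056] 0.10266393789661682 (np.float64(0.1203), array([-0.002, -0.12 , -0.993]))
```

View pics/w33.png

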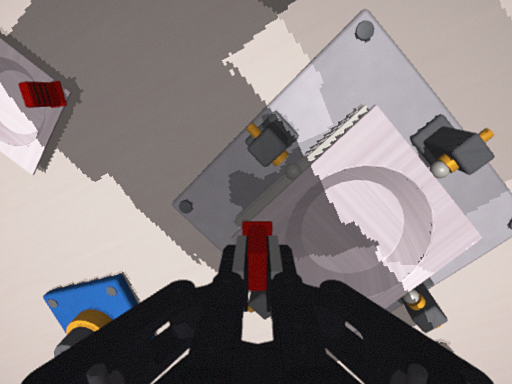

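View pics/s33c.png

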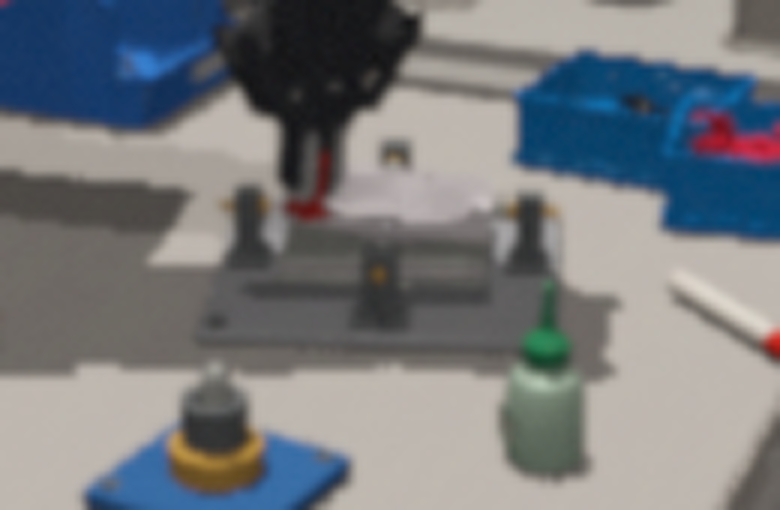

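```bash
cat >> h.py <<'E'
def cover(tag,box,seed):
    v=V(tag);P=v.cloud();u0,v0,u1,v1=box;m=np.zeros(v.d.shape,bool);m[v0:v1,u0:u1]=1
    p=v.p.astype(int)
    X=P[m&(v.d>0)]
    rng=np.random.default_rng(0);best=(0,)
    for _ in range(400):
        a=X[rng.choice(len(X),3,False)];n=np.cross(a[1]-a[0],a[2]-a[0]);L=np.linalg.norm(n)
        if L<1e-6: continue
        n/=L; n*=np.sign(n[2])
        if n[2]<.9: continue
        k=(abs((X-a[0])@n)<.0012).sum()
        if k>best[0]: best=(k,n,a[0])
    k,n,a=best; Y=X[abs((X-a)@n)<.0015]; c=Y.mean(0); n=np.linalg.svd(Y-c,full_matrices=False)[2][2];n*=np.sign(n[2])
    print("inl",len(Y),"tilt",np.arccos(n[2]).round(4),"n",n.round(3))
    return n,c
E
python3 - <<'E'
from h import *
v=V("w33");n,c=cover("w33",(250,105,490,310),None)
# far corner px ~ (480,237)
for px in ([478,237],[372,108],[270,212]):
    print(v.dep([px]).round(4))
f=np.array([.5284,.2208])+.073*np.array([np.cos(np.radians(65)),np.sin(np.radians(65))])
print("rim top plane z at far",c[2]-(n[:2]@(f-c[:2]))/n[2],f)
E
```

```text
inl 10380 tilt 0.1184 n [0.061 0.101 0.993]
[[0.5614 0.2914 0.0363]]
[[0.4599 0.2541 0.0462]]
[[0.4908 0.1821 0.0532]]
rim top plane z at far 0.03735934789925729 [0.55925113 0.28696047]
```

The cover is at 0.118 rad with the far corner still at rest height (rim top 37.4 mm). Tilting further.

{"op": "carry_out", "data": {
  "targets": [
    [0,0.0004,-0.0015,0.012,0,0],
    [0,0.0008,-0.0034,0.025,0,0],
    [0,0.0012,-0.005,0.038,0,0],
    [0,0.0016,-0.0067,0.05,0,0],
    [0,0.0016,-0.0067,0.05,0,0],
    [0,0.0016,-0.0067,0.05,0,0],
    [0,0.0016,-0.0067,0.05,0,0],
    [0,0.0016,-0.0067,0.05,0,0]
  ]
}}

```text
t: 21.15
position: [0.5073, 0.1715, 0.0872]
eef_rot: [-0.673, -3.022, 0.256]
force: [-1.2, -1.9, -0.3]
grip_width: 0.101
```

```bash
python3 - <<'E'
from h import *
s=cap("wrist","w34");print(s["position"],s["force"],s["moment"],s["grip_width"],tilt(s))
n,c=cover("w34",(250,105,490,310),None)
f=np.array([.5284,.2208])+.073*np.array([np.cos(np.radians(65)),np.sin(np.radians(65))])
print("rim top plane z at far",c[2]-(n[:2]@(f-c[:2]))/n[2])
E
```

```text
[0.50727529 0.17150332 0.08723267] [-1.21993225 -1.89005565 -0.31329734] [ 0.03049653 -0.06358298  0.04044365] 0.10094409500530106 (np.float64(0.1689), array([-0.002, -0.168, -0.986]))
inl 9203 tilt 0.1624 n [0.064 0.148 0.987]
rim top plane z at far 0.038576537835992124
```

View pics/w34.png

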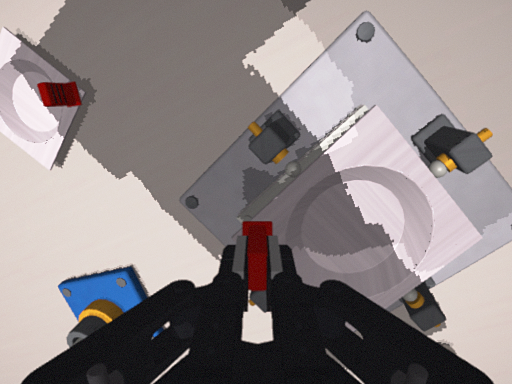

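Step 3 looks satisfied: tilt 0.162 rad, far corner at rest, held for over 0.4 s. Now lifting straight up while tilted.

{"op": "carry_out", "data": {
  "targets": [
    [0,-0.0005,-0.003,0,0,0],
    [0,-0.0013,-0.008,0,0,0],
    [0,-0.0025,-0.015,0,0,0],
    [0,-0.004,-0.023,0,0,0],
    [0,-0.0056,-0.033,0,0,0],
    [0,-0.0075,-0.044,0,0,0],
    [0,-0.0095,-0.055,0,0,0],
    [0,-0.0109,-0.064,0,0,0]
  ]
}}

```text
t: 22.0
position: [0.5074, 0.1716, 0.1535]
eef_rot: [-0.674, -3.023, 0.256]
force: [0.5, -0.1, -1.6]
grip_width: 0.101
```

```bash
python3 - <<'E'
from h import *
s=cap("wrist","w35");print(s["position"],s["force"],s["moment"],s["grip_width"],tilt(s))
cover("w35",(250,105,490,310),None);to([.508,.1715,.21],Ryaw(65))
E
```

```text
[0.50744923 0.17164696 0.1534877 ] [ 0.50853122 -0.0530091  -1.55753222] [ 0.08276939 -0.09951682 -0.00258003] 0.1008147862725544 (np.float64(0.1684), array([-0.003, -0.168, -0.986]))
inl 9506 tilt 0.1686 n [0.085 0.145 0.986]
shift [-0.0003 -0.0095 -0.0546] turn [-0.1674  0.0037 -0.0023]
```

View pics/w35.png

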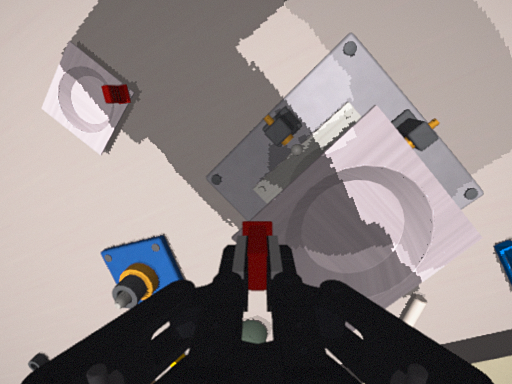

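The cover has come free and still matches the tool's tilt. Rising and levelling.

{"op": "carry_out", "data": {
  "targets": [
    [0,-0.002,-0.01,-0.02,0,0],
    [0,-0.004,-0.02,-0.05,0,0],
    [0,-0.005,-0.03,-0.08,0.001,0],
    [0,-0.007,-0.04,-0.11,0.002,-0.001],
    [0,-0.008,-0.048,-0.14,0.003,-0.001],
    [0,-0.0095,-0.054,-0.16,0.0037,-0.002],
    [0,-0.0095,-0.0546,-0.1674,0.0037,-0.002],
    [0,-0.0095,-0.0546,-0.1674,0.0037,-0.002]
  ]
}}

```text
t: 22.85
position: [0.5077, 0.1714, 0.2101]
eef_rot: [0.681, 3.067, 0.0]
force: [-0.5, -0.2, -1.3]
grip_width: 0.106
```

```bash
cat >> h.py <<'E'
def covcen(tag,box,s):
    n,c=cover(tag,box,None);v=V(tag);P=v.cloud();D=(P-c)@n
    m=np.zeros(v.d.shape,bool);u0,v0,u1,v1=box;m[v0:v1,u0:u1]=1
    m&=(abs(D)<.002)
    cnt,_=cv2.findContours(m.astype(np.uint8),cv2.RETR_CCOMP,cv2.CHAIN_APPROX_NONE)
    for k in cnt:
        if len(k)<150: continue
        Y=v.plane(k[:,0].astype(float),0); o=v.M[:3,3];r=Y-o;t=((c-o)@n)/(r@n);Y=o+r*t[:,None]
        A=np.c_[2*Y[:,:2],np.ones(len(Y))];q=np.linalg.lstsq(A,(Y[:,:2]**2).sum(1),rcond=None)[0]
        rr=np.sqrt(q[2]+q[:2]@q[:2]); print("centre",q[:2].round(4),"z",(c[2]-n[:2]@(q[:2]-c[:2])/n[2]).round(4),"r",rr.round(4),"resid",np.std(np.hypot(*(Y[:,:2]-q[:2]).T)).round(4),len(k))
E
python3 - <<'E'
from h import *
s=cap("wrist","w36");s=cap("wrist","w37");print(s["position"],s["force"],s["moment"],s["grip_width"],tilt(s))
covcen("w37",(250,105,490,310),s)
cen=np.array([.5518,-.033]);d=np.array([np.cos(np.radians(65)),np.sin(np.radians(65))])
print(cen-d*.062);to(list(cen-d*.062)+[.20],Ryaw(65))
E
```

```text
[0.50758609 0.17149728 0.20981993] [-0.6564404   0.2280515  -1.19560288] [-1.02005188e-01  2.87562548e-02 -7.30989029e-05] 0.10373436232519248 (np.float64(0.0004), array([ 0., -0., -1.]))
inl 10435 tilt 0.0106 n [ 0.008 -0.007  1.   ]
centre [0.5275 0.2343] z 0.1822 r 0.0516 resid 0.0104 859
[ 0.52559767 -0.08919108]
shift [-0.1267 -0.2287  0.0097] turn [-0.0006 -0.0006 -0.0004]
```

View pics/w37.png

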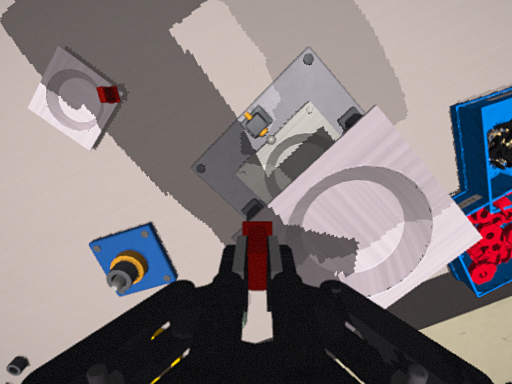

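{"op": "carry_out", "data": {
  "targets": [
    [-0.005,-0.009,0,0,0,0],
    [-0.015,-0.027,0,0,0,0],
    [-0.03,-0.054,0,0,0,0],
    [-0.045,-0.081,0,0,0,0],
    [-0.06,-0.108,0,0,0,0],
    [-0.072,-0.13,0,0,0,0],
    [-0.08,-0.144,0,0,0,0],
    [-0.083,-0.15,0,0,0,0]
  ]
}}

```text
t: 23.75
position: [0.5193, -0.0013, 0.2093]
eef_rot: [-0.683, -3.065, 0.002]
force: [0.2, -1.1, -2.2]
grip_width: 0.104
```

```bash
python3 - <<'E'
from h import *
s=cap("wrist","w38");s=cap("wrist","w39");print(s["position"],s["force"],s["grip_width"],tilt(s))
cover("w39",(290,130,470,300),None)
v=V("w39");to([.5256,-.0892,.2],Ryaw(65));V("w39").crop(240,100,490,310,3,"w39c")
E
```

```text
[ 0.51923378 -0.0012528   0.20929392] [ 0.62889598 -1.46165992 -1.54275226] 0.10325673541513777 (np.float64(0.0017), array([ 0.001, -0.001, -1.   ]))
inl 8254 tilt 0.0164 n [ 0.014 -0.009  1.   ]
shift [-0.0436 -0.0779  0.0094] turn [-0.0009 -0.0011 -0.0016]
```

View pics/w39c.png

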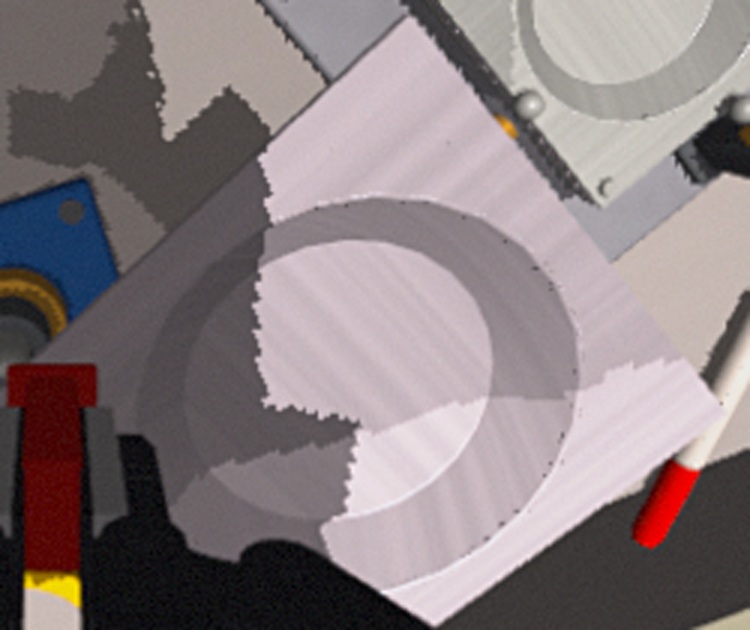

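```bash
python3 - <<'E'
from h import *
v=V("w39");C=v.plane([[375,105.7],[385,308.3],[480,235]],.182);print(C.round(4),C[:2].mean(0).round(4), np.linalg.norm(C[0]-C[1]),"TCP+62:",.5193+.0262,-.0013+.0562)
E
```

```text
[[0.4739 0.0886 0.182 ]
 [0.6022 0.0558 0.182 ]
 [0.5744 0.1255 0.182 ]] [0.538  0.0722 0.182 ] 0.13239269800701628 TCP+62: 0.5455 0.0549
```

{"op": "carry_out", "data": {
  "targets": [
    [-0.005,-0.009,0.002,0,0,0],
    [-0.015,-0.026,0.008,0,0,0],
    [-0.026,-0.047,0.018,0,0,0],
    [-0.036,-0.065,0.028,0,0,-0.001],
    [-0.041,-0.074,0.038,0,0,-0.001],
    [-0.0425,-0.0765,0.044,0,0,-0.001],
    [-0.0425,-0.0775,0.047,0,0,-0.001],
    [-0.0425,-0.0775,0.047,0,0,-0.001]
  ]
}}

```text
t: 24.65
position: [0.5244, -0.0876, 0.162]
eef_rot: [-0.679, -3.065, 0.001]
force: [-0.7, 0.3, -1.8]
grip_width: 0.103
```

{"op": "carry_out", "data": {
  "targets": [
    [0,0,0,0,0,0],
    [0,0,0,0,0,0],
    [0,0,0,0,0,0],
    [0,0,0,0,0,0],
    [0,0,0,0,0,0],
    [0,0,0,0,0,0],
    [0,0,0,0,0,0],
    [0,0,0,0,0,0]
  ]
}}

```text
t: 25.45
position: [0.5244, -0.0877, 0.162]
eef_rot: [-0.679, -3.065, 0.001]
force: [-1.2, 0.3, -2.6]
grip_width: 0.107
```

```bash
python3 - <<'E'
from h import *
s=cap("wrist","w40");print(s["position"],s["force"],s["qd"].round(3),s["grip_width"],tilt(s),s["t"])
cover("w40",(290,130,470,300),None)
cap("side","s40");v=V("s40");v.crop(180,130,340,250,5,"s40c")
P=v.cloud();m=(abs(P[...,0]-.55)<.03)&(abs(P[...,1]+.033)<.03)&(P[...,2]>.016)&(P[...,2]<.07)
print(np.histogram(P[...,2][m],bins=np.arange(.016,.071,.004)))
E
```

```text
[ 0.52442747 -0.08768429  0.16203676] [-1.19289845  0.34451511 -2.63351564] [0.    0.001 0.001 0.001 0.001 0.001] 0.10656423504780843 (np.float64(0.0022), array([ 0.002, -0.001, -1.   ])) 25.45
inl 7893 tilt 0.0014 n [0.001 0.001 1.   ]
(array([22, 21, 26, 41, 14, 16, 18, 15, 39, 11, 10,  7,  3]), array([0.016, 0.02 , 0.024, 0.028, 0.032, 0.036, 0.04 , 0.044, 0.048,
       0.052, 0.056, 0.06 , 0.064, 0.068]))
```

View pics/s40c.png

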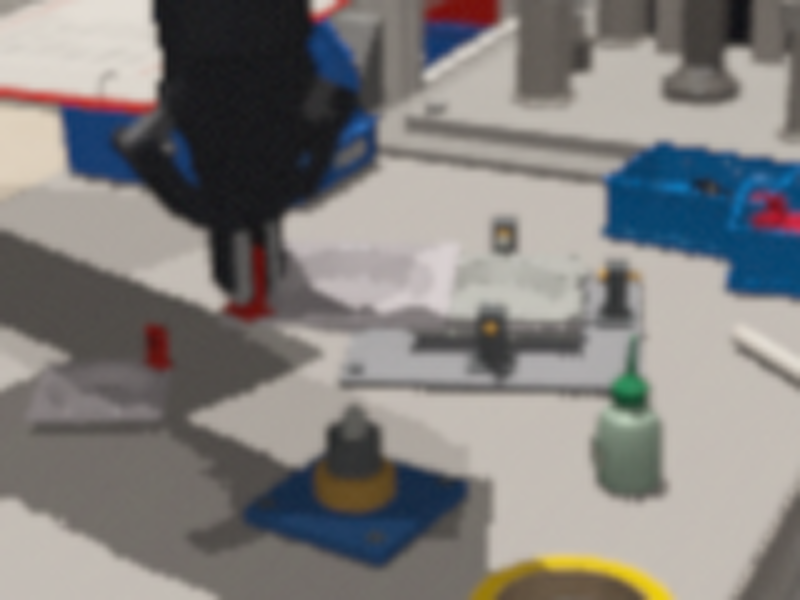

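View pics/w40.png

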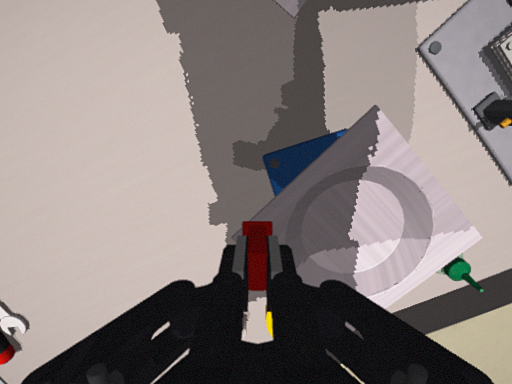

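```bash
python3 - <<'E'
from h import *
v=V("w40");f=v.dep([[470,235]])[0];print("rim z",f[2]);C=v.plane([[481,236],[377,106]],f[2]);d=np.array([np.cos(np.radians(65)),np.sin(np.radians(65))]);e=np.array([-d[1],d[0]])
print(C[0,:2]-d*.0778, C[1,:2]-e*.0778)
from station import job_done
print(job_done())
E
```

```text
rim z 0.1346516361717057
[ 0.54760139 -0.03073659] [ 0.5500204  -0.02977192]
the job is handed in; nothing more can be done
None
```

The job is handed in, at about 25.5 s of the 72 s allowed. All my checks passed, but `job_done()` reports no verdict, so I can't confirm how it was judged.

- **Collars:** I threaded the wide brass collar and then the narrow dark one (the larger of the two dark rings) onto the post and seated both against contact. The wide collar's top measured 27.7 mm above the bench (ideal 28) and the narrow one's 49.6 mm (ideal 50). Both centres were within about 1 mm of the post's axis.
- **Peel:** I raised the cover by its grip to a measured tilt of 0.162 rad and held it there for about 0.5 s. The far corner's top face measured about 38.6 mm (37.5 mm when seated, limit about 45.5). Then I lifted the cover away.
- **Final hold:** The cover is level (about 0.001 rad) and the joints read as still. Its rim is at 135 mm, about 123 mm above the plate. Its centre is within about 5 mm of the post's axis, and the dish clears the post top by about 56 mm.
- **Bystanders:** No planned path came near the oil bottle, nut or tape roll. The last pictures still showed the bottle upright; I did not measure any of the three afterwards.

Two automatic estimates of the cover's centre taken during transport were unreliable, because the fingers hid a corner and the shape fit was poor. I used the visible corners instead, and they agreed with the arm's pose to about 3 mm.

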